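# Change the batch on the magnetic chuck

### The arm

A 6-joint arm with a two-finger parallel gripper is mounted at the origin on the work surface. World frame = base frame: x ahead of the robot, y to its left, z up, the work surface at z = 0. Lengths are in m, angles in rad, forces in N, time in s.
With the tool pointing down it reaches from about 0.325 to 0.925 m from the base axis. Payload 3.1 kg.
Tool frame: the origin (TCP) lies on the front face of the gripper's body, between the roots of the fingers; the fingertips stand 73 mm ahead of it and the grasp point (between the pads) lies 54 mm ahead of it (robot.grip_depth is the distance from the TCP to the grasp point, in m); z points along the fingers, y is the line along which they close (so a half turn about z gives the same grasp; the last joint's range is limited). The gripper opens to 85 mm and grips with 20 to 120 N. Pads are 22 mm wide; open, the fingers measure 114 mm over their backs; the gripper's body (76 mm by 85 mm) begins 54 mm behind the grasp point. The pads swing forward as they close: fully open they stand 13 mm farther back than shut.
Start: joints at [-1.274, 0.217, 1.613, -0, 1.311, -0.112], TCP at [0.248, -0.574, 0.304] pointing down, gripper open.
Joint ranges: [-2.75, 2.75], [-0.78, 2.1], [0.31, 2.55], [-1.13, 4.27], [0.13, 2.63], [-2.58, 2.58]. Speed limits (rad/s): [2.79, 2.79, 3.14, 3.14, 3.14, 3.14].

### API

Orientations are given as a unit quaternion [w, x, y, z].
In Python, from rig import robot gives the robot as it stands.
- The arm moves only by the tool move_arm, never from a script. Its argument "plan" is a list of rows, each a list of 2 entries, a list of its own where there are three numbers: the shift along the world's x, y, z as a fraction of full scale, then the turn, a rotation vector about the world's x, y, z as a fraction of full scale. A call has 1 to 20 rows; each row is the pose to reach, as a shift and turn from the pose commanded when the call began, turning the shorter way round; what a row does not reach only later rows make up. Full scale, the value 1, is 100 mm for a shift and 180 degrees for a turn. A row lasts 1/12 s, in which the tool goes at most 41.7 mm and 7.16 degrees, less where a joint would pass 70% of its speed; a pose out of reach is approached as far as the arm can. A call with a number of a shift or a turn outside -1 to 1 is refused whole. A call with a gripper value outside its range is refused whole. "jaw" is the opening, from -1 (shut) to 1 (fully open), set as the call begins (left out, the last holds). The fingers move at their own pace and stop on an object; "squeeze" is the grip in N (left out, the last holds). Time passes only in rows, so rows that repeat a pose let the fingers close. It gives the time, the measured TCP pose, the force, the opening and the grip force at its end, in the units of the state.
- robot.observe(): the state, without advancing time (a new reading comes with each control period).
- robot.get_image(name): name is "side" or "top" or "wrist"; returns a dict with "image" (400x640x3 uint8, red, green, blue), "mtx" (3x3 intrinsics, pixels), "position" and "attitude" of the camera in the world. Camera axes: x right, y up, looking along -z (the intrinsics and any distortion apply to the point x, -y, -z); pixel columns grow to the right and rows downward; lengths in m; the calibration is good to about 2 mm. A picture is of the moment at which its call begins. There is no depth.
- robot.hand_in(): hands the job in; it is judged then, once.
Trained networks look in a picture, given as the dict that the camera call returned (one of the last four; its "shot" number tells which), for a name from the list of things; names that differ only in an ending like _2 or _b are one class to them, and where a whole thing is asked for, a point or a joint stands for the part that bears it (a point fixed in the world has none). Each returns a list of dicts, best first, with "p" (0 to 1); they miss things now and then, are a little off and sometimes report something else, mostly with a low value. They report only what shows in the picture. A call takes as long as a camera call.
- robot.recognise(query, picture): "xy" ([column, row] as shares, 0 to 1, of the picture: columns of its width, rows of its height, amid what is visible of it).
- robot.cut_out(query, picture): "region" (400x640 bool, what is visible of it) and "xy" ([column, row] as shares, 0 to 1, of the picture: columns of its width, rows of its height, amid what is visible of it).
- robot.place_of(query, picture): "xy" ([column, row] as shares, 0 to 1, of the picture: columns of its width, rows of its height: a listed point, or the origin of a listed thing).
The state is a dict: "t": time; "q": joint angles; "dq": joint speeds; "joint_efforts": joint torques, N m; "tool_pos": TCP position; "eef_rot": TCP orientation; "wrist_force": force on the tool from outside, world axes, zero at the start; "torque": the same for the moment, N m; "gripper_width": opening from 0.0 (shut) to 1.0 (fully open); "grip_force": force on a finger pad.
Only numpy, scipy, OpenCV 4.12 (cv2) and the standard library are available. Lean on these libraries where they do the work, as an engineer would, in place of code of your own. Each camera call takes 0.05 s, during which the arm holds its last target. There are 200 camera calls.

### The job

Change the batch on the magnetic chuck. First turn the dial back to the white zero mark to release the magnet; then slide both bright finished parts off the chuck until they lie fully on the green rectangle, and slide every dark steel blank fully into a yellow circle of its own on the chuck, leaving the brass blank and the other things on the bench where they are. When all is in place, turn the dial to the group with as many dots as there are dark blanks, and last of all press the green button all the way down and let go.

Things in the scene. Friction and masses are not known exactly. Their poses are not given: they have to be found in the camera images.
- blank0: a dark steel blank: plain dark grey disc with a small black centre spot, 80 mm in diameter, 18 mm high, about 0.5 kg, lying flat, loose; origin at the centre of its underside; too wide to grip, so it is slid along the bench. Two to four of the four dark blanks are there; an absent one reads None
- blank1: a dark steel blank: plain dark grey disc with a small black centre spot, 80 mm in diameter, 18 mm high, about 0.5 kg, lying flat, loose; origin at the centre of its underside; too wide to grip, so it is slid along the bench. Two to four of the four dark blanks are there; an absent one reads None
- blank2: a dark steel blank: plain dark grey disc with a small black centre spot, 80 mm in diameter, 18 mm high, about 0.5 kg, lying flat, loose; origin at the centre of its underside; too wide to grip, so it is slid along the bench. Two to four of the four dark blanks are there; an absent one reads None
- blank3: a dark steel blank: plain dark grey disc with a small black centre spot, 80 mm in diameter, 18 mm high, about 0.5 kg, lying flat, loose; origin at the centre of its underside; too wide to grip, so it is slid along the bench. Two to four of the four dark blanks are there; an absent one reads None
- finished0: a finished part: bright silvery disc with a white ring and a blue centre dot on top, 80 mm in diameter, 18 mm high, about 0.5 kg, lying flat, loose; origin at the centre of its underside; too wide to grip, so it is slid along the bench. Both finished parts lie on the chuck at the start
- finished1: a finished part: bright silvery disc with a white ring and a blue centre dot on top, 80 mm in diameter, 18 mm high, about 0.5 kg, lying flat, loose; origin at the centre of its underside; too wide to grip, so it is slid along the bench. Both finished parts lie on the chuck at the start
- brass: a brass blank: plain yellow-gold disc, 80 mm in diameter, 18 mm high, about 0.5 kg, lying flat, loose; origin at the centre of its underside; too wide to grip, so it is slid along the bench. It stands among the dark blanks
- chuck: the magnetic chuck: a grey plate 135 x 475 mm let in flush with the bench (nothing stands up), fixed, with four yellow circles in a row along its long y axis; origin at its centre on the bench top
- circle0 (a point): centre of one of the four yellow circles on the chuck; each circle is 112 mm in outer diameter, and neighbours' centres lie 115 mm apart
- circle1 (a point): centre of one of the four yellow circles on the chuck; each circle is 112 mm in outer diameter, and neighbours' centres lie 115 mm apart
- circle2 (a point): centre of one of the four yellow circles on the chuck; each circle is 112 mm in outer diameter, and neighbours' centres lie 115 mm apart
- circle3 (a point): centre of one of the four yellow circles on the chuck; each circle is 112 mm in outer diameter, and neighbours' centres lie 115 mm apart
- zone: green rectangle 230 (its x) x 140 mm (its y) painted on the bench with a 5 mm white border round it (flush); origin at its centre
- console: blue control box, 180 (its x) x 124 (its y) x 25 mm high, fixed; origin at the centre of its underside; the dial's axis is at its x = +30 mm, the green button at its x = -60 mm. Marks on its top around the dial: a white bar (zero) towards its -x, then going clockwise seen from above groups of one, two, three and four yellow dots, each group 0.6 rad further on
- dial_grip (a point): on the dial's axis at the height to grip it, 62 mm above the bench and 7 mm below the knob's top; turns with the dial. The dial is a black knob with an upright bar 42 mm long (along this x axis), 14 mm thick, 32 mm high, over a disc 44 mm in diameter; a white line on the bar's top at its -x end is the pointer
- dial (a joint): angle of the dial in rad, growing clockwise seen from above: 0 when its pointer is at the white zero bar (end stop), 0.6 at one dot, 1.2 at two, 1.8 at three, 2.4 at four (end stop at 2.7); stays where it is left
- start_top (a point): centre of the top face of the green push button, 28 mm in diameter
- start (a joint): travel of the green button in m, 0 when up, 0.006 when fully pressed (4 N); springs back
- tin: bystander: red screw-top tin, 60 mm in diameter, 48 mm high; origin at the centre of its underside
- tape: bystander: roll of black tape, 100 mm in diameter, 25 mm high; origin at the centre of its underside
- wrench: bystander: steel wrench 200 mm long, lying flat along its x axis

How it is judged:
On the way, in this order (a step that is already met when the one before it is completed fails the run):
1. the dial is turned back to the white zero mark (value of joint dial below 0.12 rad), for 0.2 s.
2. both finished parts are on the green rectangle and every dark blank is in a yellow circle ((horizontal distance between blank0 and circle0 below 0.018 m or horizontal distance between blank0 and circle1 below 0.018 m or horizontal distance between blank0 and circle2 below 0.018 m or horizontal distance between blank0 and circle3 below 0.018 m) and height (world z) of each of blank0, blank1, blank2, blank3, finished0, finished1 below 0.006 m and (horizontal distance between blank1 and circle0 below 0.018 m or horizontal distance between blank1 and circle1 below 0.018 m or horizontal distance between blank1 and circle2 below 0.018 m or horizontal distance between blank1 and circle3 below 0.018 m) and (horizontal distance between blank2 and circle0 below 0.018 m or horizontal distance between blank2 and circle1 below 0.018 m or horizontal distance between blank2 and circle2 below 0.018 m or horizontal distance between blank2 and circle3 below 0.018 m) and (horizontal distance between blank3 and circle0 below 0.018 m or horizontal distance between blank3 and circle1 below 0.018 m or horizontal distance between blank3 and circle2 below 0.018 m or horizontal distance between blank3 and circle3 below 0.018 m) and x of finished0 in the frame of zone between -0.077 and 0.077 m and y of finished0 in the frame of zone between -0.032 and 0.032 m and x of finished1 in the frame of zone between -0.077 and 0.077 m and y of finished1 in the frame of zone between -0.032 and 0.032 m), for 0.2 s.
3. the dial is at the group with as many dots as there are dark blanks (((value of joint dial between 1.08 and 1.32 rad and (height (world z) of blank0 above -9 m or value of joint dial above 99 rad) and (height (world z) of blank1 above -9 m or value of joint dial above 99 rad) and (height (world z) of blank2 below -9 m and value of joint dial above -9 rad) and (height (world z) of blank3 below -9 m and value of joint dial above -9 rad)) or (value of joint dial between 1.08 and 1.32 rad and (height (world z) of blank0 above -9 m or value of joint dial above 99 rad) and (height (world z) of blank1 below -9 m and value of joint dial above -9 rad) and (height (world z) of blank2 above -9 m or value of joint dial above 99 rad) and (height (world z) of blank3 below -9 m and value of joint dial above -9 rad)) or (value of joint dial between 1.08 and 1.32 rad and (height (world z) of blank0 above -9 m or value of joint dial above 99 rad) and (height (world z) of blank1 below -9 m and value of joint dial above -9 rad) and (height (world z) of blank2 below -9 m and value of joint dial above -9 rad) and (height (world z) of blank3 above -9 m or value of joint dial above 99 rad)) or (value of joint dial between 1.08 and 1.32 rad and (height (world z) of blank0 below -9 m and value of joint dial above -9 rad) and (height (world z) of blank1 above -9 m or value of joint dial above 99 rad) and (height (world z) of blank2 above -9 m or value of joint dial above 99 rad) and (height (world z) of blank3 below -9 m and value of joint dial above -9 rad)) or (value of joint dial between 1.08 and 1.32 rad and (height (world z) of blank0 below -9 m and value of joint dial above -9 rad) and (height (world z) of blank1 above -9 m or value of joint dial above 99 rad) and (height (world z) of blank2 below -9 m and value of joint dial above -9 rad) and (height (world z) of blank3 above -9 m or value of joint dial above 99 rad)) or (value of joint dial between 1.08 and 1.32 rad and (height (world z) of blank0 below -9 m and value of joint dial above -9 rad) and (height (world z) of blank1 below -9 m and value of joint dial above -9 rad) and (height (world z) of blank2 above -9 m or value of joint dial above 99 rad) and (height (world z) of blank3 above -9 m or value of joint dial above 99 rad)) or (value of joint dial between 1.68 and 1.92 rad and (height (world z) of blank0 above -9 m or value of joint dial above 99 rad) and (height (world z) of blank1 above -9 m or value of joint dial above 99 rad) and (height (world z) of blank2 above -9 m or value of joint dial above 99 rad) and (height (world z) of blank3 below -9 m and value of joint dial above -9 rad)) or (value of joint dial between 1.68 and 1.92 rad and (height (world z) of blank0 above -9 m or value of joint dial above 99 rad) and (height (world z) of blank1 above -9 m or value of joint dial above 99 rad) and (height (world z) of blank2 below -9 m and value of joint dial above -9 rad) and (height (world z) of blank3 above -9 m or value of joint dial above 99 rad)) or (value of joint dial between 1.68 and 1.92 rad and (height (world z) of blank0 above -9 m or value of joint dial above 99 rad) and (height (world z) of blank1 below -9 m and value of joint dial above -9 rad) and (height (world z) of blank2 above -9 m or value of joint dial above 99 rad) and (height (world z) of blank3 above -9 m or value of joint dial above 99 rad)) or (value of joint dial between 1.68 and 1.92 rad and (height (world z) of blank0 below -9 m and value of joint dial above -9 rad) and (height (world z) of blank1 above -9 m or value of joint dial above 99 rad) and (height (world z) of blank2 above -9 m or value of joint dial above 99 rad) and (height (world z) of blank3 above -9 m or value of joint dial above 99 rad)) or (value of joint dial between 2.28 and 2.52 rad and (height (world z) of blank0 above -9 m or value of joint dial above 99 rad) and (height (world z) of blank1 above -9 m or value of joint dial above 99 rad) and (height (world z) of blank2 above -9 m or value of joint dial above 99 rad) and (height (world z) of blank3 above -9 m or value of joint dial above 99 rad)))), for 0.2 s.
4. the green button is pressed with the dial at that mark (value of joint start above 0.0042 m and ((value of joint dial between 1.08 and 1.32 rad and (height (world z) of blank0 above -9 m or value of joint dial above 99 rad) and (height (world z) of blank1 above -9 m or value of joint dial above 99 rad) and (height (world z) of blank2 below -9 m and value of joint dial above -9 rad) and (height (world z) of blank3 below -9 m and value of joint dial above -9 rad)) or (value of joint dial between 1.08 and 1.32 rad and (height (world z) of blank0 above -9 m or value of joint dial above 99 rad) and (height (world z) of blank1 below -9 m and value of joint dial above -9 rad) and (height (world z) of blank2 above -9 m or value of joint dial above 99 rad) and (height (world z) of blank3 below -9 m and value of joint dial above -9 rad)) or (value of joint dial between 1.08 and 1.32 rad and (height (world z) of blank0 above -9 m or value of joint dial above 99 rad) and (height (world z) of blank1 below -9 m and value of joint dial above -9 rad) and (height (world z) of blank2 below -9 m and value of joint dial above -9 rad) and (height (world z) of blank3 above -9 m or value of joint dial above 99 rad)) or (value of joint dial between 1.08 and 1.32 rad and (height (world z) of blank0 below -9 m and value of joint dial above -9 rad) and (height (world z) of blank1 above -9 m or value of joint dial above 99 rad) and (height (world z) of blank2 above -9 m or value of joint dial above 99 rad) and (height (world z) of blank3 below -9 m and value of joint dial above -9 rad)) or (value of joint dial between 1.08 and 1.32 rad and (height (world z) of blank0 below -9 m and value of joint dial above -9 rad) and (height (world z) of blank1 above -9 m or value of joint dial above 99 rad) and (height (world z) of blank2 below -9 m and value of joint dial above -9 rad) and (height (world z) of blank3 above -9 m or value of joint dial above 99 rad)) or (value of joint dial between 1.08 and 1.32 rad and (height (world z) of blank0 below -9 m and value of joint dial above -9 rad) and (height (world z) of blank1 below -9 m and value of joint dial above -9 rad) and (height (world z) of blank2 above -9 m or value of joint dial above 99 rad) and (height (world z) of blank3 above -9 m or value of joint dial above 99 rad)) or (value of joint dial between 1.68 and 1.92 rad and (height (world z) of blank0 above -9 m or value of joint dial above 99 rad) and (height (world z) of blank1 above -9 m or value of joint dial above 99 rad) and (height (world z) of blank2 above -9 m or value of joint dial above 99 rad) and (height (world z) of blank3 below -9 m and value of joint dial above -9 rad)) or (value of joint dial between 1.68 and 1.92 rad and (height (world z) of blank0 above -9 m or value of joint dial above 99 rad) and (height (world z) of blank1 above -9 m or value of joint dial above 99 rad) and (height (world z) of blank2 below -9 m and value of joint dial above -9 rad) and (height (world z) of blank3 above -9 m or value of joint dial above 99 rad)) or (value of joint dial between 1.68 and 1.92 rad and (height (world z) of blank0 above -9 m or value of joint dial above 99 rad) and (height (world z) of blank1 below -9 m and value of joint dial above -9 rad) and (height (world z) of blank2 above -9 m or value of joint dial above 99 rad) and (height (world z) of blank3 above -9 m or value of joint dial above 99 rad)) or (value of joint dial between 1.68 and 1.92 rad and (height (world z) of blank0 below -9 m and value of joint dial above -9 rad) and (height (world z) of blank1 above -9 m or value of joint dial above 99 rad) and (height (world z) of blank2 above -9 m or value of joint dial above 99 rad) and (height (world z) of blank3 above -9 m or value of joint dial above 99 rad)) or (value of joint dial between 2.28 and 2.52 rad and (height (world z) of blank0 above -9 m or value of joint dial above 99 rad) and (height (world z) of blank1 above -9 m or value of joint dial above 99 rad) and (height (world z) of blank2 above -9 m or value of joint dial above 99 rad) and (height (world z) of blank3 above -9 m or value of joint dial above 99 rad)))), for 0.05 s.
At the end, for the whole second after the job is handed in: Every dark blank lies flat within 18 mm of a yellow circle's centre, both finished parts lie flat on the green rectangle, at most 2 mm over its edge, the dial is within 0.12 rad of the mark for the number of dark blanks, the button is up, and all is at rest (all of step 2 and ((value of joint dial between 1.08 and 1.32 rad and (height (world z) of blank0 above -9 m or value of joint dial above 99 rad) and (height (world z) of blank1 above -9 m or value of joint dial above 99 rad) and (height (world z) of blank2 below -9 m and value of joint dial above -9 rad) and (height (world z) of blank3 below -9 m and value of joint dial above -9 rad)) or (value of joint dial between 1.08 and 1.32 rad and (height (world z) of blank0 above -9 m or value of joint dial above 99 rad) and (height (world z) of blank1 below -9 m and value of joint dial above -9 rad) and (height (world z) of blank2 above -9 m or value of joint dial above 99 rad) and (height (world z) of blank3 below -9 m and value of joint dial above -9 rad)) or (value of joint dial between 1.08 and 1.32 rad and (height (world z) of blank0 above -9 m or value of joint dial above 99 rad) and (height (world z) of blank1 below -9 m and value of joint dial above -9 rad) and (height (world z) of blank2 below -9 m and value of joint dial above -9 rad) and (height (world z) of blank3 above -9 m or value of joint dial above 99 rad)) or (value of joint dial between 1.08 and 1.32 rad and (height (world z) of blank0 below -9 m and value of joint dial above -9 rad) and (height (world z) of blank1 above -9 m or value of joint dial above 99 rad) and (height (world z) of blank2 above -9 m or value of joint dial above 99 rad) and (height (world z) of blank3 below -9 m and value of joint dial above -9 rad)) or (value of joint dial between 1.08 and 1.32 rad and (height (world z) of blank0 below -9 m and value of joint dial above -9 rad) and (height (world z) of blank1 above -9 m or value of joint dial above 99 rad) and (height (world z) of blank2 below -9 m and value of joint dial above -9 rad) and (height (world z) of blank3 above -9 m or value of joint dial above 99 rad)) or (value of joint dial between 1.08 and 1.32 rad and (height (world z) of blank0 below -9 m and value of joint dial above -9 rad) and (height (world z) of blank1 below -9 m and value of joint dial above -9 rad) and (height (world z) of blank2 above -9 m or value of joint dial above 99 rad) and (height (world z) of blank3 above -9 m or value of joint dial above 99 rad)) or (value of joint dial between 1.68 and 1.92 rad and (height (world z) of blank0 above -9 m or value of joint dial above 99 rad) and (height (world z) of blank1 above -9 m or value of joint dial above 99 rad) and (height (world z) of blank2 above -9 m or value of joint dial above 99 rad) and (height (world z) of blank3 below -9 m and value of joint dial above -9 rad)) or (value of joint dial between 1.68 and 1.92 rad and (height (world z) of blank0 above -9 m or value of joint dial above 99 rad) and (height (world z) of blank1 above -9 m or value of joint dial above 99 rad) and (height (world z) of blank2 below -9 m and value of joint dial above -9 rad) and (height (world z) of blank3 above -9 m or value of joint dial above 99 rad)) or (value of joint dial between 1.68 and 1.92 rad and (height (world z) of blank0 above -9 m or value of joint dial above 99 rad) and (height (world z) of blank1 below -9 m and value of joint dial above -9 rad) and (height (world z) of blank2 above -9 m or value of joint dial above 99 rad) and (height (world z) of blank3 above -9 m or value of joint dial above 99 rad)) or (value of joint dial between 1.68 and 1.92 rad and (height (world z) of blank0 below -9 m and value of joint dial above -9 rad) and (height (world z) of blank1 above -9 m or value of joint dial above 99 rad) and (height (world z) of blank2 above -9 m or value of joint dial above 99 rad) and (height (world z) of blank3 above -9 m or value of joint dial above 99 rad)) or (value of joint dial between 2.28 and 2.52 rad and (height (world z) of blank0 above -9 m or value of joint dial above 99 rad) and (height (world z) of blank1 above -9 m or value of joint dial above 99 rad) and (height (world z) of blank2 above -9 m or value of joint dial above 99 rad) and (height (world z) of blank3 above -9 m or value of joint dial above 99 rad))) and linear speed of each of blank0, blank1, blank2, blank3, finished0, finished1 below 0.02 m/s and value of joint start below 0.002 m); the robot touches nothing.
It fails at once if the brass blank is moved away (more than 60 mm) (distance of brass from where it was at the start of the episode above 0.06 m).
It fails at once if the tin, tape or wrench is shifted more than 40 mm or the tin tipped (distance of any of tin, tape, wrench from where it was at the start of the episode above 0.04 m or angle between tin's own z axis and vertical above 0.4 rad).
Of blank0, blank1, blank2, blank3 only 2 to 4 are there at a start; the rules pass over those that are not, and their reading is None.
At some moment in a run one of blank0, blank1, blank2, blank3, finished0, finished1 may be knocked a few centimetres aside while the robot is not near it.
Once in a run the grip may slacken for a moment while it holds something.
It also fails if it takes over 210 s, if anything falls off the work surface, if the arm or the gripper's body presses on something with over 40 N, if the wrist force passes 120 N, or if a joint passes its speed limit or range.

## Working session

There is one attempt and no reset: what is moved stays moved. The work goes in short steps, Python scripts to look and compute and a tool call to move; the robot and the scene stay as the last step left them, time stands still between calls to the robot, and variables do not carry over. Pictures are saved under pics/ and viewed, at most 14 in all, crops included, and the job is handed in when it is done.

Besides the shell and the picture viewer there is one more tool, called by a JSON object that holds its "method" and its "body", one argument or row to a line. move_arm: Moves the arm, as the interface text tells. Its arguments: {"type":"object","properties":{"plan":{"type":"array","items":{"type":"array"}},"jaw":{"type":"number"},"squeeze":{"type":"number"}},"required":["plan"]}

```bash
ls; mkdir -p pics; cat > h.py <<'E'
import numpy as np, cv2
from scipy.spatial.transform import Rotation as R
from rig import robot
def att(a):
    a=np.array(a,float)
    return a if a.shape==(3,3) else R.from_quat(a,scalar_first=True).as_matrix()
def ray(p,xy):
    u=np.array([xy[0]*640,xy[1]*400])
    K=np.array(p['mtx']);d=np.array([(u[0]-K[0,2])/K[0,0],-(u[1]-K[1,2])/K[1,1],-1])
    return np.array(p['position']),att(p['attitude'])@d
def ground(p,xy,z=0.):
    o,d=ray(p,xy);return o+d*(z-o[2])/d[2]
def proj(p,X):
    c=att(p['attitude']).T@(np.array(X)-np.array(p['position']));K=np.array(p['mtx'])
    return np.array([K[0,2]+K[0,0]*c[0]/-c[2],K[1,2]+K[1,1]*c[1]/c[2]])
def tri(p1,a,p2,b):
    o1,d1=ray(p1,a);o2,d2=ray(p2,b);d1/=np.linalg.norm(d1);d2/=np.linalg.norm(d2)
    s=np.linalg.lstsq(np.c_[d1,-d2],o2-o1,rcond=None)[0]
    A=o1+s[0]*d1;B=o2+s[1]*d2;return (A+B)/2,np.linalg.norm(A-B)
def save(p,n):cv2.imwrite('pics/'+n,cv2.cvtColor(p['image'],cv2.COLOR_RGB2BGR))
E
cat > a.py <<'E'
from h import *
np.set_printoptions(precision=3,suppress=True)
P={n:robot.get_image(n) for n in('top','side')}
for n,p in P.items(): save(p,n+'0.png');print(n,{k:(v if k!='image' else 0) for k,v in p.items()})
Z=dict(blank0=.0,finished0=.0,brass=.0,chuck=0,circle0=0,zone=0,console=0,dial_grip=.062,start_top=.03,tin=0,tape=0,wrench=0)
for q,z in Z.items():
    for n,p in P.items():
        print(q,n,[(round(d['p'],2),ground(p,d['xy'],z)[:2].round(3).tolist()) for d in robot.place_of(q,p) if d['p']>.2])
print(robot.observe())
E
python3 a.py
```

```text
pics
top {'image': 0, 'mtx': array([[519.391,   0.   , 318.008],
       [  0.   , 519.391, 200.275],
       [  0.   ,   0.   ,   1.   ]]), 'position': array([0.217, 0.053, 1.667]), 'attitude': array([-0.7  , -0.063,  0.072,  0.708]), 'shot': 1}
side {'image': 0, 'mtx': array([[363.142,   0.   , 315.5  ],
       [  0.   , 363.142, 195.001],
       [  0.   ,   0.   ,   1.   ]]), 'position': array([0.344, 0.726, 0.912]), 'attitude': array([-0.123, -0.036,  0.338,  0.932]), 'shot': 2}
blank0 top [(0.79, [0.623, 0.13]), (0.75, [0.65, -0.134]), (0.62, [0.613, 0.006]), (0.62, [0.595, 0.249])]
blank0 side [(0.93, [0.618, 0.136]), (0.86, [0.591, 0.253]), (0.78, [0.612, 0.004]), (0.63, [0.659, -0.12])]
finished0 top [(0.88, [0.469, -0.148]), (0.56, [0.463, 0.087])]
finished0 side [(0.66, [0.472, -0.14]), (0.58, [0.46, 0.094])]
brass top [(0.87, [0.658, -0.264])]
brass side [(0.75, [0.66, -0.26]), (0.51, [0.665, 0.403])]
chuck top [(0.77, [0.449, 0.007])]
chuck side [(0.95, [0.474, 0.021]), (0.39, [0.654, -0.26])]
circle0 top [(0.95, [0.449, 0.067]), (0.84, [0.44, 0.185]), (0.73, [0.48, -0.17])
[... 605 characters left out ...]
[(0.79, [0.573, 0.501]), (0.35, [0.463, 0.371])]
tape top [(0.94, [0.666, 0.396])]
tape side [(0.77, [0.669, 0.4])]
wrench top [(0.71, [0.647, -0.417]), (0.35, [0.654, -0.265])]
wrench side [(0.68, [0.654, -0.427]), (0.43, [0.391, -0.434])]
{'t': 1.3, 'q': array([-1.274,  0.217,  1.613, -0.   ,  1.311, -0.112]), 'dq': array([-0.   , -0.   ,  0.   , -0.001, -0.   ,  0.001]), 'joint_efforts': array([  0.   , -39.689, -30.425,  -0.   ,   0.001,   0.   ]), 'tool_pos': array([ 0.248, -0.573,  0.304]), 'eef_rot': array([-0.   ,  0.979,  0.203, -0.   ]), 'wrist_force': array([-0.403,  0.039,  0.244]), 'torque': array([-0.016,  0.01 ,  0.016]), 'grip_force': 0.0, 'gripper_width': 0.9984790543645341}
```

View pics/top0.png

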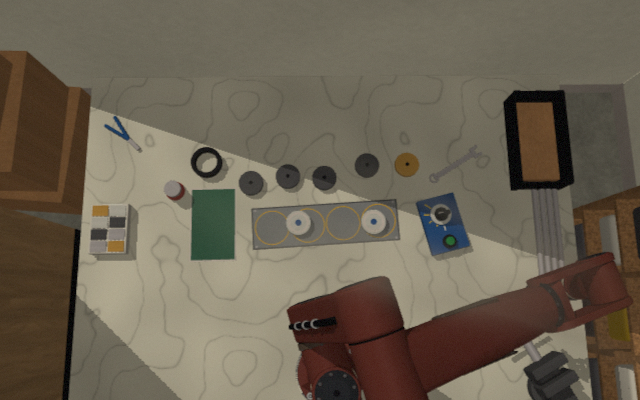

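View pics/side0.png

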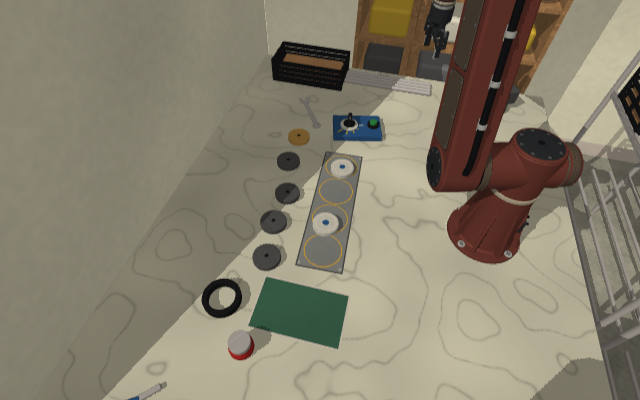

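The pictures show four dark blanks (top view, cols 250–367, rows 165–183), the brass blank at (406,164), and finished parts at (298,223) and (374,221). The zone is at (213,225), the console at (442,224) and the dial at (441,215). I'll go over the dial for a wrist view.

{"method": "move_arm", "body": {
  "plan": [
    [[0.35,0.3,0],[0,0,0]],
    [[0.7,0.6,0],[0,0,0]],
    [[1,0.9,0],[0,0,0]],
    [[1,0.9,0],[0,0,0]]
  ],
  "jaw": 1
}}

```text
t: 1.63
tool_pos: [0.3519, -0.4796, 0.3038]
eef_rot: [-0.001, 0.979, 0.205, 0.001]
wrist_force: [0.5, -0.1, 0.5]
gripper_width: 1.0
grip_force: 0.0
```

{"method": "move_arm", "body": {
  "plan": [
    [[0.35,0.3,0],[0,0,0]],
    [[0.7,0.6,0],[0,0,0]],
    [[1,0.9,0],[0,0,0]],
    [[1,0.9,0],[0,0,0]],
    [[1,0.9,0],[0,0,0]]
  ]
}}

```text
t: 2.05
tool_pos: [0.4503, -0.3915, 0.3039]
eef_rot: [-0.0, 0.979, 0.205, 0.0]
wrist_force: [-0.5, -0.5, 0.3]
gripper_width: 0.998
grip_force: 0.0
```

```bash
cat > b.py <<'E'
from h import *
import sys
np.set_printoptions(precision=3,suppress=True)
n=sys.argv[1]
p=robot.get_image('wrist');save(p,n+'.png')
s=robot.observe();print(s['t'],s['tool_pos'],s['eef_rot'],p['position'])
for q,z in [a.split(':') for a in sys.argv[2:]]:
    print(q,[(round(d['p'],2),ground(p,d['xy'],float(z))[:2].round(3).tolist()) for d in robot.place_of(q,p) if d['p']>.2])
E
python3 b.py w1 dial_grip:.062 start_top:.035 console:0
```

```text
2.1 [ 0.449 -0.393  0.304] [ 0.     0.979  0.204 -0.   ] [ 0.525 -0.359  0.374]
dial_grip [(0.57, [0.485, -0.357])]
start_top [(0.79, [0.392, -0.382])]
console [(0.94, [0.453, -0.366])]
```

View pics/w1.png

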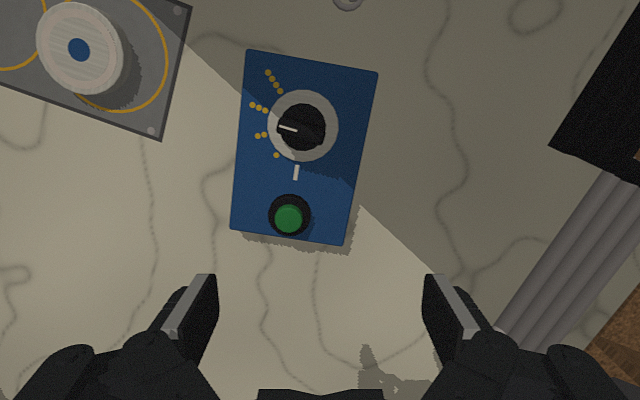

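The wrist view shows the console with the pointer line from (297,131) to (279,126), the zero bar at (296,172) and the green button at (288,219). Top-face corners are at (247,49), (378,72), (344,245) and (230,230).

```bash
cat > c.py <<'E'
from h import *
np.set_printoptions(precision=4,suppress=True)
p=robot.get_image('wrist');print(robot.observe()['tool_pos'])
g=lambda u,v,z:ground(p,(u/640,v/400),z)[:2]
im=p['image'].astype(int);r,gn,b=im[...,0],im[...,1],im[...,2]
m=((b>r*1.6)&(b>50)).astype(np.uint8)
m[:, :200]=0; m[:,400:]=0;m[300:]=0
c=max(cv2.findContours(m,0,2)[0],key=cv2.contourArea);h=cv2.convexHull(c)
q=cv2.approxPolyDP(h,8,True)[:,0];print(q)
W=np.array([g(*x,.025) for x in q]);print(W,np.linalg.norm(W-np.roll(W,-1,0),axis=1),W.mean(0))
gm=((gn>r*1.6)&(gn>b*1.3)&(gn>70)).astype(np.uint8);M=cv2.moments(gm);print('btn',M['m00'],g(M['m10']/M['m00'],M['m01']/M['m00'],.035))
a,t=g(297,131,.069),g(279,126,.069);print('ptr',a,t,np.degrees(np.arctan2(*(t-a)[::-1])))
z=g(296,165,.025),g(295,180,.025);print('zero',z)
P=robot.get_image('side')
for qn in('dial_grip','start_top'):
    A=robot.place_of(qn,p);B=robot.place_of(qn,P)
    print(qn,[(round(y['p'],2),)+tri(p,A[0]['xy'],P,y['xy']) for y in B[:3]])
x=im[80:240,220:390].astype(np.uint8);cv2.imwrite('pics/w1c.png',cv2.resize(x[...,::-1],None,fx=4,fy=3.75,interpolation=cv2.INTER_CUBIC)[:600])
E
python3 c.py
```

```text
[ 0.4472 -0.3949  0.3039]
[[244  44]
 [374  67]
 [340 241]
 [228 224]]
[[ 0.5265 -0.2876]
 [ 0.5554 -0.4032]
 [ 0.3845 -0.4465]
 [ 0.3556 -0.3301]] [0.1191 0.1763 0.12   0.1761] [ 0.4555 -0.3668]
btn 583.0 [ 0.3937 -0.3813]
ptr [ 0.4801 -0.3607] [ 0.478  -0.3452] 97.92723495706672
zero (array([ 0.4426, -0.372 ]), array([ 0.4279, -0.3769]))
dial_grip [(0.64, array([ 0.4853, -0.3567,  0.0675]), np.float64(0.0012077145289686548)), (0.33, array([ 0.5703, -0.2864, -0.2627]), np.float64(0.28200107225852855))]
start_top [(0.7, array([ 0.5338, -0.3226,  0.1532]), np.float64(0.20476302944832658))]
```

View pics/w1c.png

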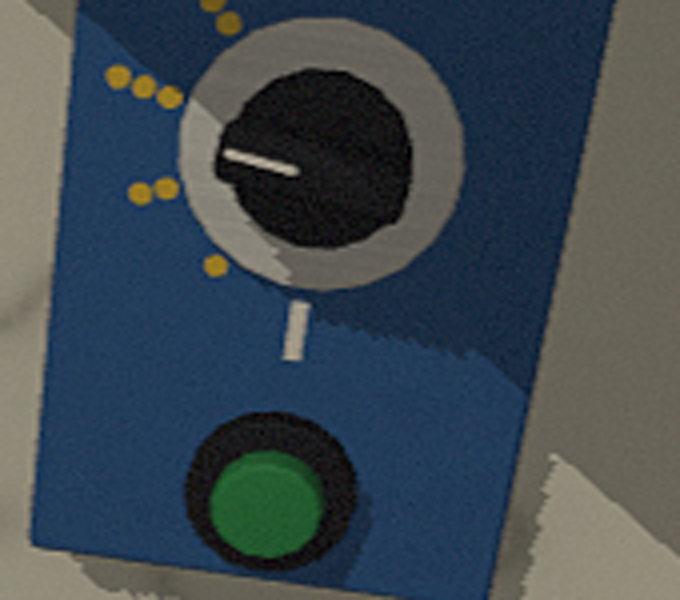

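The dial reads about 1.68 rad at world (0.485, −0.359), and the console yaw is 14°. The pointer has to turn counter-clockwise to zero.

{"method": "move_arm", "body": {
  "plan": [
    [[0.375,0.355,-0.3],[0,0,-0.586]],
    [[0.375,0.355,-0.6],[0,0,-0.586]],
    [[0.375,0.355,-1],[0,0,-0.586]],
    [[0.375,0.355,-1],[0,0,-0.586]],
    [[0.375,0.355,-1],[0,0,-0.586]],
    [[0.375,0.355,-1],[0,0,-0.586]],
    [[0.375,0.355,-1],[0,0,-0.586]],
    [[0.375,0.355,-1],[0,0,-0.586]],
    [[0.375,0.355,-1],[0,0,-0.586]],
    [[0.375,0.355,-1],[0,0,-0.586]],
    [[0.375,0.355,-1],[0,0,-0.586]],
    [[0.375,0.355,-1],[0,0,-0.586]],
    [[0.375,0.355,-1],[0,0,-0.586]],
    [[0.375,0.355,-1],[0,0,-0.586]],
    [[0.375,0.355,-1],[0,0,-0.586]],
    [[0.375,0.355,-1],[0,0,-0.586]],
    [[0.375,0.355,-1],[0,0,-0.586]],
    [[0.375,0.355,-1],[0,0,-0.586]]
  ],
  "jaw": 1
}}

```text
t: 4.05
tool_pos: [0.4859, -0.3582, 0.2039]
eef_rot: [0.0, 0.755, -0.656, 0.0]
wrist_force: [1.0, -0.8, -0.1]
gripper_width: 1.003
grip_force: 0.0
```

```bash
python3 b.py w2 dial_grip:.062
```

```text
4.1 [ 0.486 -0.358  0.204] [-0.     0.755 -0.656  0.   ] [ 0.497 -0.441  0.274]
dial_grip [(0.57, [0.483, -0.361])]
```

View pics/w2.png

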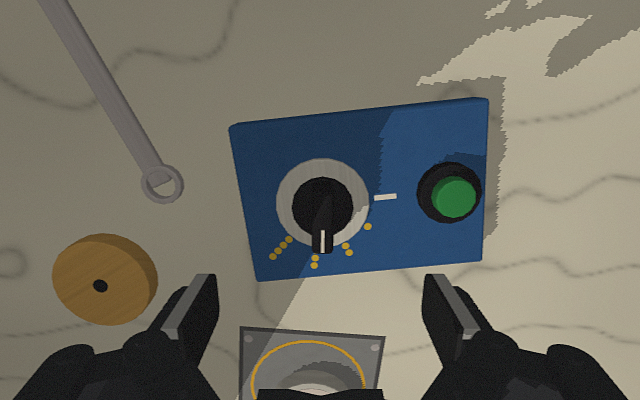

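The bar is vertical in the picture at column 322, between the fingers. Next I descend, close and turn.

{"method": "move_arm", "body": {
  "plan": [
    [[0,0,-0.3],[0,0,0]],
    [[0,0,-0.6],[0,0,0]],
    [[0,0,-0.86],[0,0,0]],
    [[0,0,-0.86],[0,0,0]],
    [[0,0,-0.86],[0,0,0]]
  ]
}}

```text
t: 4.57
tool_pos: [0.4848, -0.3569, 0.1161]
eef_rot: [-0.0, 0.755, -0.656, -0.002]
wrist_force: [-0.1, 0.5, 0.5]
gripper_width: 1.0
grip_force: 0.0
```

{"method": "move_arm", "body": {
  "plan": [
    [[0,0,0],[0,0,0]],
    [[0,0,0],[0,0,0]],
    [[0,0,0],[0,0,0]],
    [[0,0,0],[0,0,0]],
    [[0,0,0],[0,0,0]],
    [[0,0,0],[0,0,0]],
    [[0,0,0],[0,0,0]],
    [[0,0,0],[0,0,0]]
  ],
  "jaw": -1,
  "squeeze": 50
}}

```text
t: 5.23
tool_pos: [0.4848, -0.3587, 0.1191]
eef_rot: [0.001, 0.755, -0.656, -0.001]
wrist_force: [-5.5, -0.5, 6.0]
gripper_width: 0.151
grip_force: 50.5
```

{"method": "move_arm", "body": {
  "plan": [
    [[0,0,0],[0,0,0.035]],
    [[0,0,0],[0,0,0.07]],
    [[0,0,0],[0,0,0.105]],
    [[0,0,0],[0,0,0.14]],
    [[0,0,0],[0,0,0.175]],
    [[0,0,0],[0,0,0.21]],
    [[0,0,0],[0,0,0.245]],
    [[0,0,0],[0,0,0.28]],
    [[0,0,0],[0,0,0.315]],
    [[0,0,0],[0,0,0.35]],
    [[0,0,0],[0,0,0.385]],
    [[0,0,0],[0,0,0.42]],
    [[0,0,0],[0,0,0.455]],
    [[0,0,0],[0,0,0.49]],
    [[0,0,0],[0,0,0.525]],
    [[0,0,0],[0,0,0.545]],
    [[0,0,0],[0,0,0.545]],
    [[0,0,0],[0,0,0.545]],
    [[0,0,0],[0,0,0.545]]
  ]
}}

```text
t: 6.82
tool_pos: [0.485, -0.3583, 0.1191]
eef_rot: [-0.001, 0.991, 0.137, -0.001]
wrist_force: [-4.6, 1.5, 6.9]
gripper_width: 0.154
grip_force: 54.5
```

```bash
python3 b.py w3 dial_grip:.062
```

```text
6.8667 [ 0.485 -0.358  0.119] [-0.001  0.991  0.137 -0.001] [ 0.564 -0.337  0.189]
dial_grip [(0.71, [0.484, -0.359])]
```

View pics/w3.png

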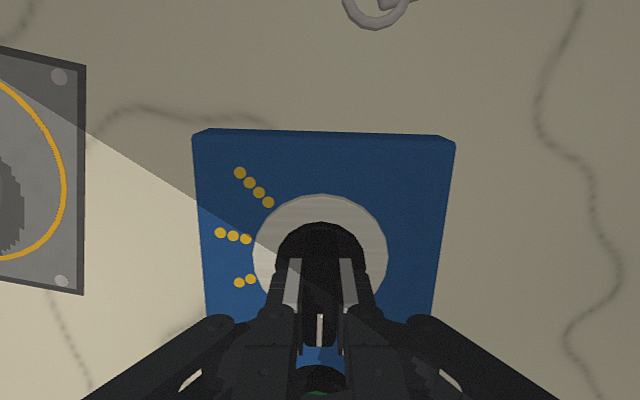

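The dial is at zero: the knob is aligned with the console and against the stop. Now I release, rise and measure all the discs.

{"method": "move_arm", "body": {
  "plan": [
    [[0,0,0],[0,0,0]],
    [[0,0,0],[0,0,0]],
    [[0,0,0],[0,0,0]],
    [[0,0,0],[0,0,0]],
    [[0,0,0.3],[0,0,0]],
    [[0,0,0.6],[0,0,0]],
    [[0,0,1],[0,0,0]],
    [[0,0,1],[0,0,0]]
  ],
  "jaw": 0.6
}}

```text
t: 7.58
tool_pos: [0.4898, -0.3612, 0.2269]
eef_rot: [0.006, 0.99, 0.14, 0.005]
wrist_force: [1.1, -0.9, 1.6]
gripper_width: 0.797
grip_force: 0.0
```

```bash
cat > d.py <<'E'
from h import *
np.set_printoptions(precision=3,suppress=True)
P={n:robot.get_image(n) for n in('top','side')}
s=robot.observe();print(s['t'],s['tool_pos'],s['q'][5],s['gripper_width'])
def disc(p,reg):   # fit disc (r=.04,h=.018) silhouette centre to the region by projection
    ys,xs=np.nonzero(reg);c=np.array([xs.mean()+.5,ys.mean()+.5])
    X=ground(p,c/[640,400],.009)
    a=np.linspace(0,2*np.pi,40)
    for _ in range(3):
        pts=np.array([proj(p,[X[0]+.04*np.cos(t),X[1]+.04*np.sin(t),z]) for t in a for z in(0,.018)])
        M=cv2.moments(cv2.convexHull(pts.astype(np.float32)));m=np.array([M['m10'],M['m01']])/M['m00']
        X=X+ground(p,c/[640,400],.009)-ground(p,m/[640,400],.009)
    return X[:2]
if __name__=='__main__':
  for q in('blank0','finished0','brass'):
    for n,p in P.items():
        print(q,n,[(round(d['p'],2),int(d['region'].sum()),disc(p,d['region']).tolist().__repr__()[:18] and disc(p,d['region']).round(3).tolist()) for d in robot.cut_out(q,p) if d['p']>.3])
  for q in('chuck','zone'):
    for n,p in P.items():
      d=robot.cut_out(q,p)[0];c=cv2.findContours(d['region'].astype(np.uint8),0,2)[0]
      c=max(c,key=cv2.contourArea);b=cv2.minAreaRect(np.array([ground(p,(x+.5)/[640,400])[:2]*1000 for x in c[:,0].astype(float)],np.float32))
      print(q,n,np.round(b[0],1),np.round(b[1],1),round(b[2],2))
E
python3 d.py
```

```text
7.6833 [ 0.487 -0.359  0.221] 0.5395100696497063 0.7989932203244621
blank0 top [(0.98, 480, [0.607, 0.007]), (0.71, 460, [0.615, 0.126]), (0.69, 469, [0.651, -0.134]), (0.66, 463, [0.593, 0.246])]
blank0 side [(0.87, 632, [0.596, 0.256]), (0.85, 468, [0.61, 0.015]), (0.65, 355, [0.652, -0.125]), (0.57, 520, [0.616, 0.135])]
finished0 top [(0.96, 468, [0.461, 0.093]), (0.81, 473, [0.462, -0.15])]
finished0 side [(0.84, 476, [0.461, 0.101]), (0.66, 339, [0.462, -0.141])]
brass top [(0.63, 467, [0.651, -0.265])]
brass side [(0.57, 326, [0.651, -0.254])]
chuck top [457.7   5.4] [140.5 479.2] 3.48
chuck side [459.8  14.3] [138.7 478. ] 2.91
zone top [460.8 369.3] [244.8 152.5] 0.07
zone side [618.5 129.9] [83.6 86.2] 15.41
```

{"method": "move_arm", "body": {
  "plan": [
    [[0,0.35,0],[0,0,0.03]],
    [[0,0.7,0],[0,0,0.06]],
    [[0,1,0],[0,0,0.09]],
    [[0,1,0],[0,0,0.12]]
  ],
  "jaw": 0.2
}}

```text
t: 8.52
tool_pos: [0.4851, -0.2531, 0.2168]
eef_rot: [-0.003, 0.945, 0.326, -0.0]
wrist_force: [-0.3, 0.2, -0.2]
gripper_width: 0.602
grip_force: 0.0
```

{"method": "move_arm", "body": {
  "plan": [
    [[0,0.35,0],[0,0,0.035]],
    [[-0.1,0.7,0],[0,0,0.07]],
    [[-0.3,1,0],[0,0,0.105]],
    [[-0.3,1,0],[0,0,0.14]]
  ]
}}

```text
t: 8.85
tool_pos: [0.4515, -0.1525, 0.2153]
eef_rot: [-0.004, 0.851, 0.525, -0.002]
wrist_force: [0.4, 0.8, -0.7]
gripper_width: 0.597
grip_force: 0.0
```

{"method": "move_arm", "body": {
  "plan": [
    [[0,0.35,0],[0,0,0.035]],
    [[0,0.7,0],[0,0,0.07]],
    [[0,1,0],[0,0,0.105]],
    [[0,1,0],[0,0,0.14]],
    [[0,1,0],[0,0,0.153]],
    [[0,1,0],[0,0,0.153]]
  ]
}}

```text
t: 9.35
tool_pos: [0.4559, -0.0573, 0.218]
eef_rot: [0.0, 0.704, 0.71, 0.0]
wrist_force: [0.8, -0.6, -0.2]
gripper_width: 0.601
grip_force: 0.0
```

{"method": "move_arm", "body": {
  "plan": [
    [[0,0.3,0],[0,0,0]],
    [[0,0.6,0],[0,0,0]],
    [[0,0.6,0],[0,0,0]],
    [[0,0.6,0],[0,0,0]]
  ]
}}

```text
t: 9.68
tool_pos: [0.4559, 0.0027, 0.2178]
eef_rot: [0.0, 0.704, 0.71, -0.0]
wrist_force: [-0.1, -0.6, 0.0]
gripper_width: 0.599
grip_force: 0.0
```

```bash
cat > e.py <<'E'
import d; from d import *
p=robot.get_image('wrist');s=robot.observe();print('wrist',s['tool_pos'],p['position'])
import sys
if len(sys.argv)>1: save(p,sys.argv[1])
inb=lambda r:not(r[0].any() or r[-1].any() or r[:,0].any() or r[:,-1].any())
for q in('blank0','finished0'):
    print(q,[(round(x['p'],2),inb(x['region']),disc(p,x['region']).round(3).tolist()) for x in robot.cut_out(q,p) if x['p']>.3])
print('circ',[(round(x['p'],2),ground(p,x['xy'])[:2].round(3).tolist()) for x in robot.place_of('circle0',p) if x['p']>.3])
print('zone',[(round(x['p'],2),ground(p,x['xy'])[:2].round(3).tolist()) for x in robot.place_of('zone',p) if x['p']>.3])
E
python3 e.py w4.png
```

```text
9.7833 [0.456 0.001 0.218] -0.1563101141208663 0.5971143719728483
wrist [0.456 0.001 0.218] [0.455 0.083 0.288]
blank0 [(0.97, True, [0.612, 0.011]), (0.92, False, [0.617, 0.116]), (0.71, True, [0.657, -0.123])]
finished0 [(0.77, False, [0.463, 0.097]), (0.7, True, [0.464, -0.146]), (0.59, False, [0.617, 0.116])]
circ [(0.69, [0.457, 0.068])]
zone []
```

View pics/w4.png

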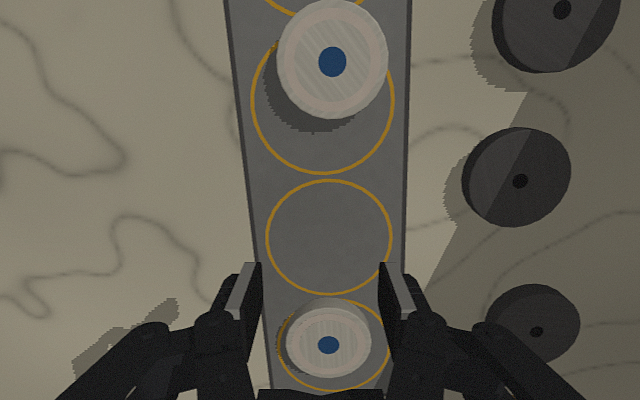

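The finished part nearest the zone is at (332,61) in this picture, about world (0.464, 0.097), and the other is at (328,345). Taking the mean of top and side agrees with the wrist camera. I push part A first.

{"method": "move_arm", "body": {
  "plan": [
    [[-0.05,0.15,-0.3],[0,0,-0.03]],
    [[-0.06,0.2,-0.6],[0,0,-0.062]],
    [[-0.06,0.2,-0.8],[0,0,-0.062]],
    [[-0.06,0.2,-0.8],[0,0,-0.062]],
    [[-0.06,0.2,-0.8],[0,0,-0.062]]
  ]
}}

```text
t: 10.45
tool_pos: [0.449, 0.0217, 0.137]
eef_rot: [-0.001, 0.77, 0.637, -0.001]
wrist_force: [0.1, 0.1, 0.6]
gripper_width: 0.6
grip_force: 0.0
```

{"method": "move_arm", "body": {
  "plan": [
    [[0,0,-0.2],[0,0,0]],
    [[0,0,-0.4],[0,0,0]],
    [[0,0,-0.55],[0,0,0]],
    [[0,0,-0.61],[0,0,0]],
    [[0,0,-0.61],[0,0,0]],
    [[0,0,-0.61],[0,0,0]]
  ]
}}

```text
t: 10.95
tool_pos: [0.4512, 0.0217, 0.0782]
eef_rot: [0.001, 0.77, 0.637, 0.001]
wrist_force: [-0.1, 0.3, -0.3]
gripper_width: 0.599
grip_force: 0.0
```

{"method": "move_arm", "body": {
  "plan": [
    [[0.02,0.1,0],[0,0,0]],
    [[0.04,0.2,0],[0,0,0]],
    [[0.055,0.3,0],[0,0,0]],
    [[0.075,0.4,0],[0,0,0]],
    [[0.095,0.5,0],[0,0,0]],
    [[0.11,0.6,0],[0,0,0]],
    [[0.13,0.7,0],[0,0,0]],
    [[0.15,0.8,0],[0,0,0]]
  ]
}}

```text
t: 11.62
tool_pos: [0.4653, 0.1029, 0.0772]
eef_rot: [0.0, 0.77, 0.638, -0.0]
wrist_force: [-1.7, -4.6, 4.5]
gripper_width: 0.6
grip_force: 2.7
```

{"method": "move_arm", "body": {
  "plan": [
    [[0.02,0.1,0],[0,0,0]],
    [[0.04,0.2,0],[0,0,0]],
    [[0.055,0.3,0],[0,0,0]],
    [[0.075,0.4,0],[0,0,0]],
    [[0.095,0.5,0],[0,0,0]],
    [[0.11,0.6,0],[0,0,0]],
    [[0.13,0.7,0],[0,0,0]],
    [[0.15,0.8,0],[0,0,0]]
  ]
}}

```text
t: 12.28
tool_pos: [0.4798, 0.1828, 0.0769]
eef_rot: [-0.0, 0.77, 0.638, -0.001]
wrist_force: [-0.9, -5.0, 5.2]
gripper_width: 0.597
grip_force: 3.4
```

{"method": "move_arm", "body": {
  "plan": [
    [[0.02,0.1,0],[0,0,0]],
    [[0.04,0.2,0],[0,0,0]],
    [[0.055,0.3,0],[0,0,0]],
    [[0.075,0.4,0],[0,0,0]],
    [[0.095,0.5,0],[0,0,0]],
    [[0.11,0.6,0],[0,0,0]],
    [[0.13,0.7,0],[0,0,0]],
    [[0.15,0.8,0],[0,0,0]],
    [[0.15,0.8,0],[0,0,0]]
  ]
}}

```text
t: 13.03
tool_pos: [0.4949, 0.2643, 0.0768]
eef_rot: [-0.001, 0.77, 0.638, 0.001]
wrist_force: [0.0, -0.4, -0.4]
gripper_width: 0.601
grip_force: 0.0
```

```bash
python3 d.py; python3 e.py w5.png
```

```text
13.1333 [0.494 0.263 0.076] 0.5498506146321704 0.6018985139440389
blank0 top [(0.77, 451, [0.65, -0.133]), (0.74, 474, [0.614, 0.127]), (0.56, 465, [0.609, 0.007]), (0.5, 219, [0.606, 0.233])]
blank0 side [(0.96, 594, [0.597, 0.255]), (0.88, 323, [0.654, -0.127]), (0.8, 417, [0.623, 0.138]), (0.48, 54, [0.64, 0.029])]
finished0 top [(0.69, 488, [0.462, -0.149])]
finished0 side [(0.97, 687, [0.501, 0.308])]
brass top [(0.83, 491, [0.651, -0.265]), (0.55, 4876, [0.457, -0.001])]
brass side [(0.55, 304, [0.653, -0.255])]
chuck top [457.2 -11.5] [137.6 440.3] 3.29
chuck side [436.1 132.2] [104.1 237.2] 3.56
zone top [461.8 389.6] [245.9 116.1] 4.12
zone side [463.  375.9] [239.1 150.6] 0.66
13.7333 [0.495 0.262 0.077] 0.549612493527201 0.5983597287233268
wrist [0.495 0.262 0.077] [0.51  0.342 0.147]
blank0 [(0.86, False, [0.621, 0.172]), (0.71, False, [0.594, 0.252])]
finished0 [(0.75, True, [0.502, 0.304])]
circ []
zone [(0.81, [0.465, 0.373])]
```

View pics/w5.png

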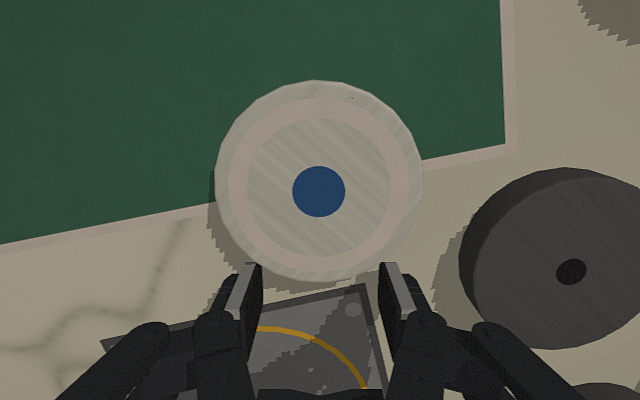

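Part A sits centred between the fingers, and its centre is exactly 42 mm ahead of the TCP. The zone centre is about (0.464, 0.374). I'll finish this push, then fetch part B.

{"method": "move_arm", "body": {
  "plan": [
    [[0.02,0.1,0],[0,0,0]],
    [[0.04,0.2,0],[0,0,0]],
    [[0.055,0.3,0],[0,0,0]],
    [[0.075,0.4,0],[0,0,0]],
    [[0.095,0.5,0],[0,0,0]],
    [[0.11,0.6,0],[0,0,0]],
    [[0.125,0.66,0],[0,0,0]],
    [[0.13,0.7,0],[0,0,0]],
    [[0.13,0.7,0],[0,0,0]]
  ]
}}

```text
t: 14.73
tool_pos: [0.5083, 0.3333, 0.0771]
eef_rot: [-0.0, 0.77, 0.638, 0.001]
wrist_force: [-0.1, -0.5, -0.7]
gripper_width: 0.604
grip_force: 0.0
```

{"method": "move_arm", "body": {
  "plan": [
    [[-0.02,-0.1,0],[0,0,0]],
    [[-0.055,-0.3,0],[0,0,0]],
    [[-0.055,-0.3,0.3],[0,0,0]],
    [[-0.055,-0.3,0.6],[0,0,0]],
    [[-0.055,-0.3,0.6],[0,0,0]]
  ]
}}

```text
t: 15.15
tool_pos: [0.5063, 0.3025, 0.1433]
eef_rot: [0.001, 0.771, 0.637, 0.006]
wrist_force: [1.3, 1.0, 0.7]
gripper_width: 0.598
grip_force: 0.0
```

{"method": "move_arm", "body": {
  "plan": [
    [[-0.02,-0.33,0],[0,0,0.03]],
    [[-0.04,-0.67,0],[0,0,0.06]],
    [[-0.06,-1,0],[0,0,0.092]],
    [[-0.06,-1,0],[0,0,0.092]]
  ]
}}

```text
t: 15.48
tool_pos: [0.4954, 0.1971, 0.1365]
eef_rot: [0.0, 0.671, 0.742, -0.002]
wrist_force: [-0.1, -0.0, -0.8]
gripper_width: 0.604
grip_force: 0.0
```

{"method": "move_arm", "body": {
  "plan": [
    [[-0.02,-0.33,0],[0,0,0]],
    [[-0.04,-0.67,0],[0,0,0]],
    [[-0.06,-1,0],[0,0,0]]
  ]
}}

```text
t: 15.73
tool_pos: [0.4903, 0.1007, 0.1372]
eef_rot: [0.0, 0.671, 0.742, 0.001]
wrist_force: [0.3, -0.0, 0.9]
gripper_width: 0.605
grip_force: 0.0
```

{"method": "move_arm", "body": {
  "plan": [
    [[-0.02,-0.33,0],[0,0,0]],
    [[-0.04,-0.67,0],[0,0,0]],
    [[-0.06,-1,0],[0,0,0]]
  ]
}}

```text
t: 15.98
tool_pos: [0.4841, 0.0003, 0.1372]
eef_rot: [0.0, 0.671, 0.741, 0.0]
wrist_force: [1.3, 0.0, -0.4]
gripper_width: 0.603
grip_force: 0.0
```

{"method": "move_arm", "body": {
  "plan": [
    [[-0.02,-0.33,0],[0,0,0]],
    [[-0.04,-0.67,0],[0,0,0]],
    [[-0.06,-1,0],[0,0,0]]
  ]
}}

```text
t: 16.23
tool_pos: [0.4781, -0.0998, 0.1372]
eef_rot: [0.001, 0.671, 0.741, 0.0]
wrist_force: [1.1, 0.1, -0.1]
gripper_width: 0.6
grip_force: 0.0
```

{"method": "move_arm", "body": {
  "plan": [
    [[-0.02,-0.33,0],[0,0,0]],
    [[-0.04,-0.67,0],[0,0,0]],
    [[-0.06,-1,0],[0,0,0]],
    [[-0.06,-1,0],[0,0,0]]
  ]
}}

```text
t: 16.57
tool_pos: [0.473, -0.2036, 0.1381]
eef_rot: [0.003, 0.673, 0.74, -0.0]
wrist_force: [0.9, -0.6, 0.5]
gripper_width: 0.601
grip_force: 0.0
```

```bash
python3 d.py; python3 e.py
```

```text
16.6667 [ 0.472 -0.199  0.137] -0.6336731118781704 0.5995214874420668
blank0 top [(0.9, 475, [0.615, 0.127]), (0.57, 514, [0.595, 0.246]), (0.56, 483, [0.609, 0.007])]
blank0 side [(0.96, 515, [0.616, 0.135]), (0.81, 451, [0.61, 0.014]), (0.64, 369, [0.65, -0.123]), (0.58, 591, [0.596, 0.256])]
finished0 top [(0.8, 493, [0.512, 0.369]), (0.75, 240, [0.471, -0.135])]
finished0 side [(0.71, 398, [0.463, -0.141]), (0.59, 781, [0.514, 0.377])]
brass top [(0.77, 485, [0.651, -0.266])]
brass side [(0.56, 316, [0.652, -0.256])]
17.1167 [ 0.473 -0.197  0.137] -0.634737855631064 0.5990941080853514
wrist [ 0.473 -0.197  0.137] [ 0.464 -0.116  0.207]
blank0 [(0.86, False, [0.627, -0.137])]
finished0 [(0.78, True, [0.464, -0.145])]
circ []
zone []Traceback (most recent call last):
  File "d.py", line 20, in <module>
    d=robot.cut_out(q,p)[0];c=cv2.findContours(d['region'].astype(np.uint8),0,2)[0]
      ~~~~~~~~~~~~~~~~~~^^^
IndexError: list index out of range
```

{"method": "move_arm", "body": {
  "plan": [
    [[0,-0.25,0],[0,0,0]],
    [[0,-0.25,-0.25],[0,0,0]],
    [[0,-0.25,-0.5],[0,0,0]],
    [[0,-0.25,-0.6],[0,0,0]],
    [[0,-0.25,-0.6],[0,0,0]]
  ]
}}

```text
t: 17.78
tool_pos: [0.4701, -0.2216, 0.0739]
eef_rot: [-0.004, 0.671, 0.742, -0.001]
wrist_force: [-1.1, 0.5, -0.5]
gripper_width: 0.597
grip_force: 0.0
```

{"method": "move_arm", "body": {
  "plan": [
    [[-0.01,0.1,0],[0,0,0]],
    [[-0.02,0.2,0],[0,0,0]],
    [[-0.03,0.3,0],[0,0,0]],
    [[-0.04,0.4,0],[0,0,0]],
    [[-0.05,0.5,0],[0,0,0]],
    [[-0.065,0.6,0],[0,0,0]],
    [[-0.075,0.7,0],[0,0,0]],
    [[-0.085,0.8,0],[0,0,0]],
    [[-0.1,0.92,0],[0,0,0]]
  ]
}}

```text
t: 18.53
tool_pos: [0.4635, -0.131, 0.0779]
eef_rot: [0.002, 0.67, 0.742, 0.0]
wrist_force: [1.4, -4.3, 1.8]
gripper_width: 0.599
grip_force: 2.3
```

{"method": "move_arm", "body": {
  "plan": [
    [[-0.01,0.1,0],[0,0,0]],
    [[-0.02,0.2,0],[0,0,0]],
    [[-0.03,0.3,0],[0,0,0]],
    [[-0.04,0.4,0],[0,0,0]],
    [[-0.05,0.5,0],[0,0,0]],
    [[-0.065,0.6,0],[0,0,0]],
    [[-0.075,0.7,0],[0,0,0]],
    [[-0.085,0.8,0],[0,0,0]],
    [[-0.1,0.92,0],[0,0,0]]
  ]
}}

```text
t: 19.28
tool_pos: [0.4533, -0.0389, 0.0777]
eef_rot: [0.001, 0.67, 0.742, 0.0]
wrist_force: [0.3, -5.9, 4.6]
gripper_width: 0.604
grip_force: 2.8
```

{"method": "move_arm", "body": {
  "plan": [
    [[-0.01,0.1,0],[0,0,0]],
    [[-0.02,0.2,0],[0,0,0]],
    [[-0.03,0.3,0],[0,0,0]],
    [[-0.04,0.4,0],[0,0,0]],
    [[-0.05,0.5,0],[0,0,0]],
    [[-0.065,0.6,0],[0,0,0]],
    [[-0.075,0.7,0],[0,0,0]],
    [[-0.085,0.8,0],[0,0,0]],
    [[-0.1,0.92,0],[0,0,0]]
  ]
}}

```text
t: 20.03
tool_pos: [0.4428, 0.0531, 0.0775]
eef_rot: [0.001, 0.67, 0.742, -0.0]
wrist_force: [0.6, -6.1, 4.9]
gripper_width: 0.598
grip_force: 3.4
```

{"method": "move_arm", "body": {
  "plan": [
    [[-0.01,0.1,0],[0,0,0]],
    [[-0.02,0.2,0],[0,0,0]],
    [[-0.03,0.3,0],[0,0,0]],
    [[-0.04,0.4,0],[0,0,0]],
    [[-0.05,0.5,0],[0,0,0]],
    [[-0.065,0.6,0],[0,0,0]],
    [[-0.075,0.7,0],[0,0,0]],
    [[-0.085,0.8,0],[0,0,0]],
    [[-0.1,0.92,0],[0,0,0]]
  ]
}}

```text
t: 20.78
tool_pos: [0.4322, 0.1449, 0.0774]
eef_rot: [0.001, 0.67, 0.742, -0.001]
wrist_force: [0.0, -6.7, 6.1]
gripper_width: 0.601
grip_force: 4.0
```

{"method": "move_arm", "body": {
  "plan": [
    [[-0.01,0.1,0],[0,0,0]],
    [[-0.02,0.2,0],[0,0,0]],
    [[-0.03,0.3,0],[0,0,0]],
    [[-0.04,0.4,0],[0,0,0]],
    [[-0.05,0.5,0],[0,0,0]],
    [[-0.065,0.6,0],[0,0,0]],
    [[-0.075,0.7,0],[0,0,0]],
    [[-0.085,0.8,0],[0,0,0]],
    [[-0.1,0.92,0],[0,0,0]]
  ]
}}

```text
t: 21.53
tool_pos: [0.4215, 0.2365, 0.0771]
eef_rot: [0.0, 0.67, 0.742, -0.002]
wrist_force: [0.2, -7.6, 7.1]
gripper_width: 0.598
grip_force: 4.8
```

```bash
sed -i 's/  for q in(.chuck.,.zone.)/  for q in()/' d.py; python3 d.py; python3 e.py
```

```text
21.6333 [0.421 0.238 0.077] 0.26614530947069603 0.598442010572104
blank0 top [(0.97, 498, [0.615, 0.126]), (0.79, 486, [0.65, -0.133]), (0.76, 474, [0.609, 0.006]), (0.64, 483, [0.594, 0.247])]
blank0 side [(0.9, 379, [0.652, -0.124]), (0.89, 659, [0.595, 0.255]), (0.83, 429, [0.611, 0.017]), (0.66, 487, [0.617, 0.136])]
finished0 top [(0.59, 42, [0.401, 0.283]), (0.55, 466, [0.514, 0.37])]
finished0 side [(0.79, 684, [0.416, 0.282]), (0.73, 1077, [0.483, 0.114]), (0.58, 825, [0.514, 0.377])]
brass top [(0.95, 493, [0.65, -0.265]), (0.48, 5427, [0.458, -0.021])]
brass side [(0.83, 309, [0.652, -0.256])]
22.0333 [0.422 0.237 0.077] 0.2652828413886354 0.6006964743181519
wrist [0.422 0.237 0.077] [0.414 0.318 0.147]
blank0 [(0.94, False, [0.556, 0.243]), (0.68, False, [0.437, 0.32])]
finished0 [(0.74, False, [0.501, 0.339]), (0.57, True, [0.417, 0.279])]
circ [(0.68, [0.449, 0.181])]
zone []
```

{"method": "move_arm", "body": {
  "plan": [
    [[-0.01,0.1,0],[0,0,0]],
    [[-0.02,0.2,0],[0,0,0]],
    [[-0.03,0.3,0],[0,0,0]],
    [[-0.04,0.4,0],[0,0,0]],
    [[-0.05,0.5,0],[0,0,0]],
    [[-0.06,0.6,0],[0,0,0]],
    [[-0.07,0.7,0],[0,0,0]],
    [[-0.08,0.8,0],[0,0,0]],
    [[-0.08,0.88,0],[0,0,0]],
    [[-0.08,0.94,0],[0,0,0]],
    [[-0.08,0.94,0],[0,0,0]]
  ]
}}

```text
t: 23.2
tool_pos: [0.4145, 0.3327, 0.077]
eef_rot: [-0.0, 0.67, 0.742, 0.001]
wrist_force: [-0.0, 0.4, -0.8]
gripper_width: 0.599
grip_force: 0.1
```

{"method": "move_arm", "body": {
  "plan": [
    [[0.01,-0.1,0],[0,0,0]],
    [[0.03,-0.3,0],[0,0,0]],
    [[0.03,-0.3,0.3],[0,0,0]],
    [[0.03,-0.3,0.6],[0,0,0]],
    [[0.03,-0.3,0.6],[0,0,0]]
  ]
}}

```text
t: 23.62
tool_pos: [0.4216, 0.3022, 0.1428]
eef_rot: [0.002, 0.671, 0.741, 0.006]
wrist_force: [1.3, 1.0, 1.7]
gripper_width: 0.595
grip_force: 0.0
```

{"method": "move_arm", "body": {
  "plan": [
    [[0.15,0,0],[0,0,0.035]],
    [[0.3,-0.02,0],[0,0,0.07]],
    [[0.45,-0.04,0],[0,0,0.105]],
    [[0.6,-0.06,0],[0,0,0.14]],
    [[0.78,-0.08,0],[0,0,0.175]],
    [[0.78,-0.08,0],[0,0,0.2]]
  ]
}}

```text
t: 24.12
tool_pos: [0.4992, 0.2922, 0.1377]
eef_rot: [0.002, 0.407, 0.913, 0.002]
wrist_force: [-0.7, -0.4, 0.3]
gripper_width: 0.6
grip_force: 0.0
```

{"method": "move_arm", "body": {
  "plan": [
    [[0.15,0,0],[0,0,0.035]],
    [[0.3,-0.02,0],[0,0,0.07]],
    [[0.45,-0.04,0],[0,0,0.105]],
    [[0.6,-0.06,0],[0,0,0.14]],
    [[0.78,-0.08,0],[0,0,0.175]],
    [[0.78,-0.08,0],[0,0,0.2]]
  ]
}}

```text
t: 24.62
tool_pos: [0.5772, 0.2838, 0.1376]
eef_rot: [0.002, 0.105, 0.994, 0.001]
wrist_force: [0.3, 0.2, -0.5]
gripper_width: 0.599
grip_force: 0.0
```

{"method": "move_arm", "body": {
  "plan": [
    [[0.15,0,0],[0,0,0.035]],
    [[0.3,-0.02,0],[0,0,0.07]],
    [[0.45,-0.04,0],[0,0,0.105]],
    [[0.6,-0.06,0],[0,0,0.14]],
    [[0.78,-0.08,0],[0,0,0.175]],
    [[0.78,-0.08,0],[0,0,0.207]],
    [[0.78,-0.08,0],[0,0,0.207]],
    [[0.78,-0.08,0],[0,0,0.207]]
  ]
}}

```text
t: 25.28
tool_pos: [0.6514, 0.2763, 0.1364]
eef_rot: [-0.0, -0.215, 0.977, 0.0]
wrist_force: [0.3, -0.0, 0.4]
gripper_width: 0.601
grip_force: 0.0
```

```bash
python3 d.py; python3 e.py w6.png
```

```text
25.3833 [0.651 0.277 0.136] -1.7031232635951854 0.5978965298586417
blank0 top [(0.85, 432, [0.608, 0.005]), (0.8, 466, [0.65, -0.133]), (0.68, 481, [0.614, 0.127]), (0.51, 54, [0.398, -0.394])]
blank0 side [(0.9, 518, [0.616, 0.136]), (0.79, 423, [0.609, 0.018]), (0.75, 609, [0.594, 0.255])]
finished0 top [(0.92, 474, [0.406, 0.369]), (0.65, 464, [0.512, 0.374]), (0.63, 5055, [0.459, -0.031])]
finished0 side [(0.88, 784, [0.409, 0.377]), (0.6, 740, [0.514, 0.376])]
brass top [(0.66, 472, [0.651, -0.265])]
brass side []
25.7833 [0.651 0.277 0.137] -1.704664594150915 0.600250648585635
wrist [0.651 0.277 0.137] [0.577 0.241 0.207]
blank0 [(0.97, True, [0.597, 0.251]), (0.84, False, [0.621, 0.133])]
finished0 [(0.79, False, [0.522, 0.366])]
circ []
zone []
```

View pics/w6.png

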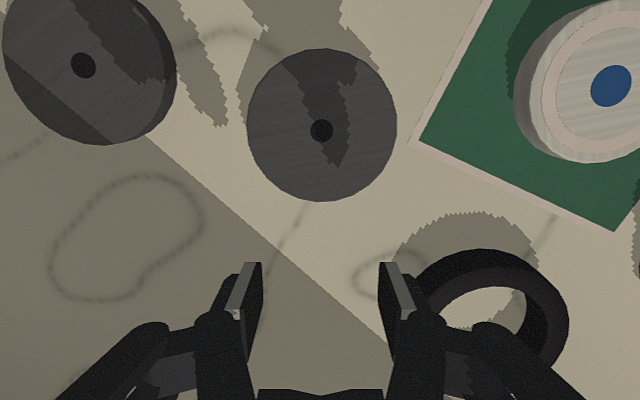

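Part A and part B are both on the green rectangle, and the first blank is centred between the fingers at (321,130). I push it in, then go to the next one.

{"method": "move_arm", "body": {
  "plan": [
    [[0,0,-0.25],[0,0,0]],
    [[0,0,-0.5],[0,0,0]],
    [[0,0,-0.6],[0,0,0]],
    [[0,0,-0.6],[0,0,0]]
  ]
}}

```text
t: 26.37
tool_pos: [0.6485, 0.276, 0.0726]
eef_rot: [-0.004, -0.217, 0.976, -0.0]
wrist_force: [-0.3, 0.2, -0.4]
gripper_width: 0.599
grip_force: 0.0
```

{"method": "move_arm", "body": {
  "plan": [
    [[-0.09,-0.04,0],[0,0,0]],
    [[-0.18,-0.08,0],[0,0,0]],
    [[-0.27,-0.13,0],[0,0,0]],
    [[-0.36,-0.17,0],[0,0,0]],
    [[-0.45,-0.21,0],[0,0,0]],
    [[-0.54,-0.25,0],[0,0,0]],
    [[-0.63,-0.29,0],[0,0,0]],
    [[-0.72,-0.335,0],[0,0,0]],
    [[-0.82,-0.38,0],[0,0,0]]
  ]
}}

```text
t: 27.12
tool_pos: [0.5712, 0.2395, 0.0788]
eef_rot: [0.003, -0.217, 0.976, 0.0]
wrist_force: [2.4, 0.6, -1.7]
gripper_width: 0.602
grip_force: 1.5
```

{"method": "move_arm", "body": {
  "plan": [
    [[-0.09,-0.04,0],[0,0,0]],
    [[-0.18,-0.08,0],[0,0,0]],
    [[-0.27,-0.13,0],[0,0,0]],
    [[-0.36,-0.17,0],[0,0,0]],
    [[-0.45,-0.21,0],[0,0,0]],
    [[-0.54,-0.25,0],[0,0,0]],
    [[-0.63,-0.29,0],[0,0,0]],
    [[-0.72,-0.335,0],[0,0,0]],
    [[-0.78,-0.36,0],[0,0,0]],
    [[-0.82,-0.38,0],[0,0,0]],
    [[-0.82,-0.38,0],[0,0,0]]
  ]
}}

```text
t: 28.03
tool_pos: [0.4876, 0.2009, 0.0778]
eef_rot: [0.001, -0.217, 0.976, 0.0]
wrist_force: [3.7, 1.4, 3.8]
gripper_width: 0.603
grip_force: 2.3
```

{"method": "move_arm", "body": {
  "plan": [
    [[0.09,0.04,0],[0,0,0]],
    [[0.19,0.08,0],[0,0,0]],
    [[0.19,0.08,0.3],[0,0,0]],
    [[0.19,0.08,0.6],[0,0,0]],
    [[0.19,0.08,0.6],[0,0,0]]
  ]
}}

```text
t: 28.45
tool_pos: [0.5086, 0.2097, 0.1405]
eef_rot: [0.002, -0.217, 0.976, -0.0]
wrist_force: [1.7, 1.1, 1.3]
gripper_width: 0.602
grip_force: 0.0
```

{"method": "move_arm", "body": {
  "plan": [
    [[0.28,-0.09,0],[0,0,0]],
    [[0.56,-0.18,0],[0,0,-0.019]],
    [[0.85,-0.27,0],[0,0,-0.019]]
  ]
}}

```text
t: 28.7
tool_pos: [0.5901, 0.1816, 0.135]
eef_rot: [-0.003, -0.187, 0.982, -0.0]
wrist_force: [0.3, -0.1, -0.6]
gripper_width: 0.598
grip_force: 0.0
```

{"method": "move_arm", "body": {
  "plan": [
    [[0.28,-0.09,0],[0,0,0]],
    [[0.56,-0.18,0],[0,0,0]],
    [[0.84,-0.27,0],[0,0,0]],
    [[0.84,-0.27,0],[0,0,0]],
    [[0.84,-0.27,0],[0,0,0]]
  ]
}}

```text
t: 29.12
tool_pos: [0.6751, 0.154, 0.1347]
eef_rot: [-0.003, -0.187, 0.982, 0.0]
wrist_force: [0.7, 0.0, -0.4]
gripper_width: 0.6
grip_force: 0.0
```

```bash
python3 d.py; python3 e.py
```

```text
29.2167 [0.673 0.155 0.135] -1.823584468204037 0.5988172757773368
blank0 top [(0.86, 439, [0.651, -0.135]), (0.74, 300, [0.573, 0.496]), (0.68, 486, [0.609, 0.007])]
blank0 side [(0.88, 408, [0.609, 0.014]), (0.8, 469, [0.617, 0.134]), (0.73, 359, [0.651, -0.124]), (0.71, 586, [0.449, 0.187])]
finished0 top [(0.81, 511, [0.407, 0.368]), (0.64, 514, [0.511, 0.37])]
finished0 side [(0.78, 737, [0.515, 0.377]), (0.63, 750, [0.409, 0.377])]
brass top [(0.61, 437, [0.65, -0.264])]
brass side []
29.6167 [0.675 0.155 0.137] -1.8237638566292431 0.5960020104630781
wrist [0.675 0.155 0.137] [0.598 0.124 0.207]
blank0 [(0.72, True, [0.618, 0.131]), (0.58, False, [0.624, 0.018])]
finished0 [(0.34, False, [0.624, 0.018])]
circ []
zone []
```

{"method": "move_arm", "body": {
  "plan": [
    [[0,0,-0.25],[0,0,0]],
    [[0,0,-0.5],[0,0,0]],
    [[0,0,-0.6],[0,0,0]],
    [[0,0,-0.6],[0,0,0]]
  ]
}}

```text
t: 30.2
tool_pos: [0.6725, 0.1545, 0.0728]
eef_rot: [-0.004, -0.188, 0.982, 0.0]
wrist_force: [-0.7, -0.3, -0.8]
gripper_width: 0.6
grip_force: 0.0
```

{"method": "move_arm", "body": {
  "plan": [
    [[-0.09,-0.04,0],[0,0,0]],
    [[-0.18,-0.07,0],[0,0,0]],
    [[-0.27,-0.11,0],[0,0,0]],
    [[-0.36,-0.145,0],[0,0,0]],
    [[-0.45,-0.18,0],[0,0,0]],
    [[-0.54,-0.215,0],[0,0,0]],
    [[-0.63,-0.25,0],[0,0,0]],
    [[-0.72,-0.29,0],[0,0,0]],
    [[-0.81,-0.325,0],[0,0,0]],
    [[-0.9,-0.36,0],[0,0,0]]
  ]
}}

```text
t: 31.03
tool_pos: [0.5861, 0.1188, 0.0782]
eef_rot: [0.002, -0.188, 0.982, -0.0]
wrist_force: [4.7, 1.5, 1.8]
gripper_width: 0.602
grip_force: 2.2
```

{"method": "move_arm", "body": {
  "plan": [
    [[-0.09,-0.04,0],[0,0,0]],
    [[-0.18,-0.07,0],[0,0,0]],
    [[-0.27,-0.11,0],[0,0,0]],
    [[-0.36,-0.145,0],[0,0,0]],
    [[-0.45,-0.18,0],[0,0,0]],
    [[-0.54,-0.215,0],[0,0,0]],
    [[-0.63,-0.25,0],[0,0,0]],
    [[-0.72,-0.29,0],[0,0,0]],
    [[-0.81,-0.325,0],[0,0,0]],
    [[-0.87,-0.35,0],[0,0,0]],
    [[-0.9,-0.36,0],[0,0,0]],
    [[-0.9,-0.36,0],[0,0,0]]
  ]
}}

```text
t: 32.03
tool_pos: [0.4953, 0.0827, 0.0775]
eef_rot: [0.0, -0.188, 0.982, -0.0]
wrist_force: [3.7, -0.4, 3.8]
gripper_width: 0.596
grip_force: 2.5
```

{"method": "move_arm", "body": {
  "plan": [
    [[0.09,0.04,0],[0,0,0]],
    [[0.19,0.08,0],[0,0,0]],
    [[0.19,0.08,0.3],[0,0,0]],
    [[0.19,0.08,0.6],[0,0,0]],
    [[0.19,0.08,0.6],[0,0,0]]
  ]
}}

```text
t: 32.45
tool_pos: [0.5176, 0.0915, 0.1406]
eef_rot: [0.002, -0.188, 0.982, -0.0]
wrist_force: [1.5, 0.4, 0.5]
gripper_width: 0.598
grip_force: 0.0
```

{"method": "move_arm", "body": {
  "plan": [
    [[0.28,-0.09,0],[0,0,0]],
    [[0.56,-0.18,0],[0,0,0]],
    [[0.78,-0.28,0],[0,0,0]]
  ]
}}

```text
t: 32.7
tool_pos: [0.593, 0.0632, 0.1355]
eef_rot: [-0.002, -0.188, 0.982, 0.0]
wrist_force: [-0.4, -0.1, -0.6]
gripper_width: 0.6
grip_force: 0.0
```

{"method": "move_arm", "body": {
  "plan": [
    [[0.28,-0.09,0],[0,0,0]],
    [[0.56,-0.18,0],[0,0,0]],
    [[0.78,-0.28,0],[0,0,0]],
    [[0.78,-0.28,0],[0,0,0]],
    [[0.78,-0.28,0],[0,0,0]]
  ]
}}

```text
t: 33.12
tool_pos: [0.6704, 0.0347, 0.1348]
eef_rot: [-0.002, -0.187, 0.982, 0.0]
wrist_force: [-0.3, -0.6, -0.6]
gripper_width: 0.602
grip_force: 0.0
```

```bash
python3 d.py; python3 e.py
```

```text
33.2167 [0.669 0.036 0.135] -2.0002004637726354 0.6014139379185637
blank0 top [(0.81, 459, [0.448, 0.179]), (0.76, 458, [0.65, -0.134])]
blank0 side [(0.97, 400, [0.611, 0.018]), (0.82, 399, [0.651, -0.124]), (0.81, 496, [0.456, 0.07]), (0.67, 559, [0.448, 0.185])]
finished0 top [(0.76, 502, [0.513, 0.368]), (0.68, 490, [0.65, -0.266]), (0.66, 512, [0.407, 0.37])]
finished0 side [(0.66, 825, [0.514, 0.377]), (0.62, 804, [0.409, 0.376]), (0.33, 111, [0.622, -0.367])]
brass top [(0.64, 457, [0.651, -0.264])]
brass side [(0.72, 303, [0.654, -0.256])]
33.6167 [0.67  0.035 0.137] -2.0004595587917473 0.6013163814646125
wrist [0.67  0.035 0.137] [0.593 0.004 0.207]
blank0 [(0.95, False, [0.652, -0.12]), (0.59, True, [0.612, 0.012])]
finished0 []
circ []
zone []
```

{"method": "move_arm", "body": {
  "plan": [
    [[0,0,-0.25],[0,0,0]],
    [[0,0,-0.5],[0,0,0]],
    [[0,0,-0.6],[0,0,0]],
    [[0,0,-0.6],[0,0,0]]
  ]
}}

```text
t: 34.2
tool_pos: [0.6675, 0.0351, 0.0729]
eef_rot: [-0.004, -0.188, 0.982, 0.001]
wrist_force: [-0.7, -0.7, 0.4]
gripper_width: 0.601
grip_force: 0.0
```

{"method": "move_arm", "body": {
  "plan": [
    [[-0.09,-0.04,0],[0,0,0]],
    [[-0.18,-0.07,0],[0,0,0]],
    [[-0.27,-0.11,0],[0,0,0]],
    [[-0.36,-0.145,0],[0,0,0]],
    [[-0.45,-0.18,0],[0,0,0]],
    [[-0.54,-0.215,0],[0,0,0]],
    [[-0.63,-0.25,0],[0,0,0]],
    [[-0.72,-0.285,0],[0,0,0]],
    [[-0.845,-0.335,0],[0,0,0]]
  ]
}}

```text
t: 34.95
tool_pos: [0.587, 0.0012, 0.0783]
eef_rot: [0.002, -0.188, 0.982, -0.001]
wrist_force: [4.3, 1.0, 2.1]
gripper_width: 0.596
grip_force: 2.1
```

{"method": "move_arm", "body": {
  "plan": [
    [[-0.09,-0.04,0],[0,0,0]],
    [[-0.18,-0.07,0],[0,0,0]],
    [[-0.27,-0.11,0],[0,0,0]],
    [[-0.36,-0.145,0],[0,0,0]],
    [[-0.45,-0.18,0],[0,0,0]],
    [[-0.54,-0.215,0],[0,0,0]],
    [[-0.63,-0.25,0],[0,0,0]],
    [[-0.72,-0.285,0],[0,0,0]],
    [[-0.8,-0.315,0],[0,0,0]],
    [[-0.845,-0.335,0],[0,0,0]],
    [[-0.845,-0.335,0],[0,0,0]]
  ]
}}

```text
t: 35.87
tool_pos: [0.5011, -0.0325, 0.0774]
eef_rot: [0.0, -0.187, 0.982, -0.0]
wrist_force: [2.8, 0.7, 3.3]
gripper_width: 0.6
grip_force: 2.2
```

{"method": "move_arm", "body": {
  "plan": [
    [[0.09,0.04,0],[0,0,0]],
    [[0.19,0.08,0],[0,0,0]],
    [[0.19,0.08,0.3],[0,0,0]],
    [[0.19,0.08,0.6],[0,0,0]],
    [[0.19,0.08,0.6],[0,0,0]]
  ]
}}

```text
t: 36.28
tool_pos: [0.5239, -0.024, 0.1408]
eef_rot: [0.003, -0.188, 0.982, -0.001]
wrist_force: [2.8, -0.7, 0.7]
gripper_width: 0.602
grip_force: 0.0
```

{"method": "move_arm", "body": {
  "plan": [
    [[0.3,-0.15,0],[0,0,-0.02]],
    [[0.6,-0.3,0],[0,0,-0.04]],
    [[0.97,-0.47,0],[0,0,-0.064]]
  ]
}}

```text
t: 36.53
tool_pos: [0.6163, -0.0701, 0.1347]
eef_rot: [-0.003, -0.087, 0.996, 0.001]
wrist_force: [-0.0, 0.6, 0.7]
gripper_width: 0.599
grip_force: 0.0
```

{"method": "move_arm", "body": {
  "plan": [
    [[0.3,-0.15,0],[0,0,0]],
    [[0.6,-0.3,0],[0,0,0]],
    [[0.97,-0.47,0],[0,0,0]],
    [[0.97,-0.47,0],[0,0,0]],
    [[0.97,-0.47,0],[0,0,0]]
  ]
}}

```text
t: 36.95
tool_pos: [0.715, -0.1184, 0.1335]
eef_rot: [-0.002, -0.088, 0.996, 0.001]
wrist_force: [-0.9, 0.5, -0.5]
gripper_width: 0.604
grip_force: 0.0
```

```bash
python3 d.py; python3 e.py
```

```text
37.05 [ 0.713 -0.117  0.134] -2.0072874275816806 0.600114906565172
blank0 top [(0.94, 485, [0.454, 0.062]), (0.7, 309, [0.457, 0.179]), (0.63, 2353, [0.467, 0.013])]
blank0 side [(0.93, 631, [0.448, 0.186]), (0.86, 433, [0.462, -0.046]), (0.86, 521, [0.457, 0.07]), (0.7, 356, [0.651, -0.124])]
finished0 top [(0.91, 516, [0.407, 0.368]), (0.84, 477, [0.512, 0.368])]
finished0 side [(0.84, 784, [0.515, 0.376]), (0.82, 824, [0.409, 0.377])]
brass top [(0.79, 472, [0.652, -0.265])]
brass side [(0.83, 322, [0.652, -0.254])]
37.45 [ 0.714 -0.118  0.138] -2.0076188100526333 0.5989937115616951
wrist [ 0.714 -0.118  0.138] [ 0.633 -0.133  0.208]
blank0 [(0.78, True, [0.653, -0.129])]
finished0 []
circ []
zone []
```

{"method": "move_arm", "body": {
  "plan": [
    [[0,0,-0.25],[0,0,0]],
    [[0,0,-0.5],[0,0,0]],
    [[0,0,-0.6],[0,0,0]],
    [[0,0,-0.6],[0,0,0]]
  ]
}}

```text
t: 38.03
tool_pos: [0.7114, -0.1173, 0.0724]
eef_rot: [-0.004, -0.088, 0.996, 0.001]
wrist_force: [-0.5, -1.2, -1.3]
gripper_width: 0.599
grip_force: 0.0
```

{"method": "move_arm", "body": {
  "plan": [
    [[-0.1,-0.02,0],[0,0,0]],
    [[-0.2,-0.035,0],[0,0,0]],
    [[-0.3,-0.055,0],[0,0,0]],
    [[-0.4,-0.07,0],[0,0,0]],
    [[-0.5,-0.09,0],[0,0,0]],
    [[-0.6,-0.105,0],[0,0,0]],
    [[-0.7,-0.125,0],[0,0,0]],
    [[-0.8,-0.14,0],[0,0,0]],
    [[-0.9,-0.16,0],[0,0,0]],
    [[-1,-0.18,0],[0,0,0]]
  ]
}}

```text
t: 38.87
tool_pos: [0.6151, -0.1364, 0.0783]
eef_rot: [0.002, -0.088, 0.996, -0.001]
wrist_force: [4.1, 1.1, 1.8]
gripper_width: 0.6
grip_force: 1.8
```

{"method": "move_arm", "body": {
  "plan": [
    [[-0.1,-0.02,0],[0,0,0]],
    [[-0.2,-0.035,0],[0,0,0]],
    [[-0.3,-0.055,0],[0,0,0]],
    [[-0.4,-0.07,0],[0,0,0]],
    [[-0.5,-0.09,0],[0,0,0]],
    [[-0.6,-0.105,0],[0,0,0]],
    [[-0.7,-0.125,0],[0,0,0]],
    [[-0.8,-0.14,0],[0,0,0]],
    [[-0.9,-0.16,0],[0,0,0]],
    [[-0.96,-0.17,0],[0,0,0]],
    [[-1,-0.18,0],[0,0,0]],
    [[-1,-0.18,0],[0,0,0]]
  ]
}}

```text
t: 39.87
tool_pos: [0.514, -0.1543, 0.0773]
eef_rot: [0.0, -0.088, 0.996, -0.0]
wrist_force: [4.1, -0.6, 4.9]
gripper_width: 0.602
grip_force: 2.4
```

{"method": "move_arm", "body": {
  "plan": [
    [[0.1,0.02,0],[0,0,0]],
    [[0.2,0.04,0],[0,0,0]],
    [[0.2,0.04,0.3],[0,0,0]],
    [[0.2,0.04,0.6],[0,0,0]],
    [[0.2,0.04,1],[0,0,0]],
    [[0.2,0.04,1],[0,0,0]]
  ]
}}

```text
t: 40.37
tool_pos: [0.5387, -0.1512, 0.1834]
eef_rot: [0.004, -0.089, 0.996, -0.003]
wrist_force: [1.3, -0.3, 0.2]
gripper_width: 0.6
grip_force: 0.0
```

{"method": "move_arm", "body": {
  "plan": [
    [[0,-0.2,0.3],[0,0,0]],
    [[0,-0.5,0.3],[0,0,0]],
    [[0,-0.8,0.3],[0,0,0]],
    [[0,-1,0.3],[0,0,0]],
    [[0,-1,0.3],[0,0,0]],
    [[0,-1,0.3],[0,0,0]]
  ],
  "jaw": 1
}}

```text
t: 40.87
tool_pos: [0.534, -0.2502, 0.2054]
eef_rot: [-0.002, -0.087, 0.996, 0.001]
wrist_force: [-0.0, -0.6, 0.1]
gripper_width: 1.0
grip_force: 0.0
```

```bash
python3 d.py; python3 e.py w7.png; python3 -c "
from h import *
t=robot.get_image('top');save(t,'t7.png');cv2.imwrite('pics/t7c.png',cv2.resize(t['image'][140:280,170:500][...,::-1],None,fx=2.4,fy=2.4))"
```

```text
40.9667 [ 0.534 -0.249  0.205] -2.302979855178304 0.998524685319043
blank0 top [(0.73, 498, [0.46, -0.053]), (0.66, 479, [0.448, 0.179]), (0.66, 479, [0.454, 0.062]), (0.54, 358, [0.477, -0.161])]
blank0 side [(0.62, 407, [0.462, -0.047]), (0.57, 560, [0.449, 0.186]), (0.55, 473, [0.454, 0.069]), (0.54, 377, [0.473, -0.158])]
finished0 top [(0.69, 519, [0.406, 0.368]), (0.67, 467, [0.511, 0.369])]
finished0 side [(0.77, 771, [0.515, 0.376]), (0.75, 837, [0.408, 0.378])]
brass top [(0.61, 310, [0.657, -0.254])]
brass side [(0.86, 262, [0.652, -0.258])]
41.3667 [ 0.535 -0.25   0.207] -2.3034772165723716 0.9985873324934125
wrist [ 0.535 -0.25   0.207] [ 0.453 -0.265  0.277]
blank0 [(0.86, True, [0.474, -0.163]), (0.82, False, [0.465, -0.054])]
finished0 []
circ []
zone []
```

View pics/t7c.png

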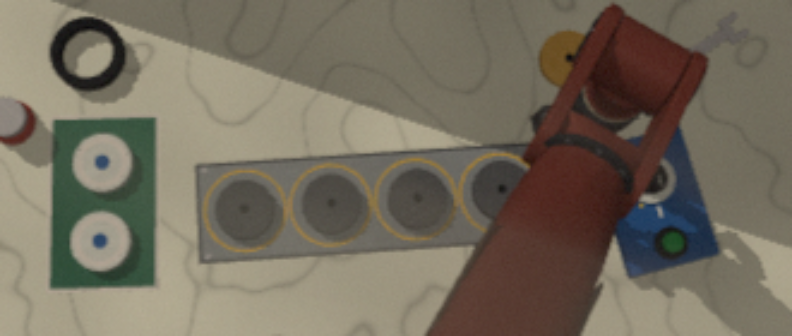

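View pics/w7.png

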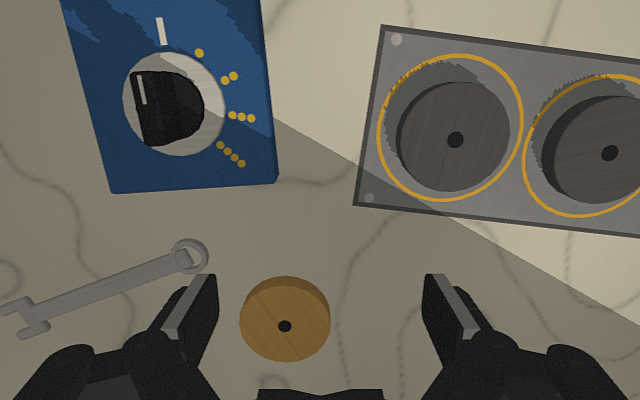

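All four blanks lie in their circles and both finished parts are on the zone. The dial pointer is at the zero bar (wrist view, knob at (165,105)). Now I grip the dial for the 2.4 rad turn.

{"method": "move_arm", "body": {
  "plan": [
    [[-0.15,-0.3,0],[0,0,0.028]],
    [[-0.3,-0.6,0],[0,0,0.028]],
    [[-0.5,-1,0],[0,0,0.028]],
    [[-0.5,-1,0],[0,0,0.028]]
  ],
  "jaw": 1
}}

```text
t: 42.0
tool_pos: [0.4821, -0.3554, 0.2075]
eef_rot: [-0.001, -0.129, 0.992, -0.002]
wrist_force: [-0.2, 0.2, -0.1]
gripper_width: 0.998
grip_force: 0.0
```

{"method": "move_arm", "body": {
  "plan": [
    [[0,-0.09,0],[0,0,0]],
    [[0,-0.09,0],[0,0,0]],
    [[0,-0.09,0],[0,0,0]],
    [[0,-0.09,0],[0,0,0]]
  ]
}}

```text
t: 42.33
tool_pos: [0.4862, -0.3566, 0.2067]
eef_rot: [-0.001, -0.131, 0.991, -0.0]
wrist_force: [0.1, -0.3, 0.4]
gripper_width: 1.0
grip_force: 0.0
```

{"method": "move_arm", "body": {
  "plan": [
    [[0,0,-0.25],[0,0,0]],
    [[0,0,-0.5],[0,0,0]],
    [[0,0,-0.75],[0,0,0]],
    [[0,0,-0.89],[0,0,0]],
    [[0,0,-0.89],[0,0,0]],
    [[0,0,-0.89],[0,0,0]]
  ]
}}

```text
t: 42.83
tool_pos: [0.4856, -0.3566, 0.1171]
eef_rot: [-0.002, -0.131, 0.991, 0.0]
wrist_force: [0.7, -0.8, 0.5]
gripper_width: 1.0
grip_force: 0.0
```

{"method": "move_arm", "body": {
  "plan": [
    [[0,0,0],[0,0,0]],
    [[0,0,0],[0,0,0]],
    [[0,0,0],[0,0,0]],
    [[0,0,0],[0,0,0]],
    [[0,0,0],[0,0,0]],
    [[0,0,0],[0,0,0]],
    [[0,0,0],[0,0,0]],
    [[0,0,0],[0,0,0]]
  ],
  "jaw": -1,
  "squeeze": 50
}}

```text
t: 43.5
tool_pos: [0.4858, -0.3579, 0.1186]
eef_rot: [-0.001, -0.13, 0.992, -0.001]
wrist_force: [-0.6, 0.8, 4.4]
gripper_width: 0.151
grip_force: 50.0
```

```bash
python3 -c "
from h import *
s=robot.observe();print(s['tool_pos'],s['eef_rot'],s['q'],s['gripper_width'])
p=robot.get_image('wrist');save(p,'w8.png')"; python3 d.py
```

```text
[ 0.48582841 -0.35788573  0.11863623] [-7.20462396e-04 -1.29747397e-01  9.91546496e-01 -7.99660231e-04] [-7.50346531e-01  3.89581173e-01  1.77823766e+00 -2.57540795e-03
  9.73459808e-01 -2.57992326e+00] 0.15092739022829482
43.65 [ 0.486 -0.358  0.119] -2.5800872878716636 0.14877823027926243
blank0 top [(0.89, 506, [0.46, -0.054]), (0.83, 503, [0.448, 0.178]), (0.8, 431, [0.471, -0.168]), (0.62, 4117, [0.452, 0.006]), (0.58, 494, [0.463, 0.061])]
blank0 side [(0.89, 359, [0.471, -0.159]), (0.84, 393, [0.462, -0.044]), (0.8, 592, [0.451, 0.186]), (0.77, 504, [0.49, 0.066]), (0.4, 836, [0.667, 0.401])]
finished0 top [(0.89, 481, [0.407, 0.367]), (0.88, 503, [0.512, 0.368])]
finished0 side [(0.85, 811, [0.409, 0.376]), (0.83, 793, [0.515, 0.377]), (0.37, 3347, [0.45, 0.069])]
brass top [(0.85, 502, [0.65, -0.264])]
brass side [(0.88, 259, [0.654, -0.256])]
```

View pics/w8.png

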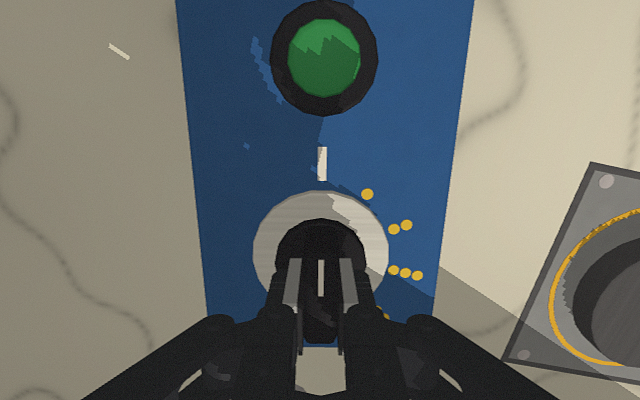

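The jaws hold the bar at the zero bar. The blank in circle 1 reads oddly from the side, so I re-measure before turning.

```bash
python3 d.py|grep blank; python3 d.py|grep blank; python3 - <<'E'
from h import *
# dark-on-chuck check: mean brightness profile around circle1 in top and side
for n in('top','side'):
    p=robot.get_image(n)
    for q in [(.448,.182),(.456,.067),(.49,.067),(.462,-.047)]:
        dy=-.0045 if n=='top' else .0045
        dx=-.003 if n=='top' else -.0005
        v=[]
        for ox in(-.05,-.03,-.015,0,.015,.03,.05):
            u=proj(p,[.456+dx+(q[0]-.456)+ox,q[1]+dy,.018]).astype(int); v.append(int(p['image'][u[1]-1:u[1]+2,u[0]-1:u[0]+2].mean()))
        print(n,q,v)
E
```

```text
blank0 top [(0.77, 501, [0.46, -0.054]), (0.7, 501, [0.505, 0.055]), (0.63, 500, [0.471, -0.169]), (0.63, 503, [0.448, 0.177])]
blank0 side [(0.97, 404, [0.461, -0.044]), (0.72, 548, [0.449, 0.186]), (0.68, 359, [0.471, -0.158]), (0.67, 485, [0.507, 0.064])]
blank0 top [(0.95, 511, [0.447, 0.178]), (0.88, 477, [0.506, 0.055]), (0.64, 472, [0.47, -0.167]), (0.61, 4255, [0.451, 0.01])]
blank0 side [(0.67, 579, [0.45, 0.186]), (0.66, 408, [0.462, -0.044]), (0.65, 346, [0.471, -0.158]), (0.64, 465, [0.507, 0.064])]
top (0.448, 0.182) [106, 80, 81, 71, 77, 77, 109]
top (0.456, 0.067) [107, 104, 104, 102, 70, 73, 62]
top (0.49, 0.067) [103, 89, 73, 73, 66, 72, 67]
top (0.462, -0.047) [96, 75, 76, 64, 73, 66, 107]
side (0.448, 0.182) [93, 68, 68, 30, 68, 66, 118]
side (0.456, 0.067) [114, 108, 108, 89, 60, 67, 62]
side (0.49, 0.067) [108, 75, 66, 67, 62, 68, 68]
side (0.462, -0.047) [88, 67, 68, 45, 68, 67, 117]
```

The promised knock moved the circle-1 blank to (0.508, 0.060). I release the dial unturned and push the blank back first.

{"method": "move_arm", "body": {
  "plan": [
    [[0,0,0],[0,0,0]],
    [[0,0,0],[0,0,0]],
    [[0,0,0],[0,0,0]],
    [[0,0,0],[0,0,0]],
    [[0,0,0.3],[0,0,0]],
    [[0,0,0.6],[0,0,0]],
    [[0,0,1],[0,0,0]],
    [[0,0,1],[0,0,0]]
  ],
  "jaw": 0.2
}}

```text
t: 45.52
tool_pos: [0.4893, -0.361, 0.2269]
eef_rot: [0.004, -0.131, 0.991, -0.007]
wrist_force: [1.4, -1.8, 1.2]
gripper_width: 0.603
grip_force: 0.0
```

{"method": "move_arm", "body": {
  "plan": [
    [[0.07,0.33,0],[0,0,-0.035]],
    [[0.14,0.67,0],[0,0,-0.07]],
    [[0.22,1,0],[0,0,-0.105]],
    [[0.22,1,0],[0,0,-0.126]]
  ]
}}

```text
t: 45.85
tool_pos: [0.5081, -0.2525, 0.2172]
eef_rot: [-0.002, 0.067, 0.998, 0.001]
wrist_force: [-0.6, -0.7, -0.5]
gripper_width: 0.595
grip_force: 0.0
```

{"method": "move_arm", "body": {
  "plan": [
    [[0.07,0.33,0],[0,0,0]],
    [[0.14,0.67,0],[0,0,0]],
    [[0.22,1,0],[0,0,0]]
  ]
}}

```text
t: 46.1
tool_pos: [0.5297, -0.1566, 0.2177]
eef_rot: [-0.001, 0.068, 0.998, -0.001]
wrist_force: [1.0, -0.0, 0.2]
gripper_width: 0.595
grip_force: 0.0
```

{"method": "move_arm", "body": {
  "plan": [
    [[0.07,0.33,0],[0,0,0]],
    [[0.14,0.67,0],[0,0,0]],
    [[0.22,1,0],[0,0,0]]
  ]
}}

```text
t: 46.35
tool_pos: [0.5517, -0.0561, 0.2177]
eef_rot: [-0.001, 0.067, 0.998, -0.001]
wrist_force: [1.0, 0.0, 0.7]
gripper_width: 0.603
grip_force: 0.0
```

{"method": "move_arm", "body": {
  "plan": [
    [[0.07,0.33,0],[0,0,0]],
    [[0.14,0.67,0],[0,0,0]],
    [[0.22,1,0],[0,0,0]]
  ]
}}

```text
t: 46.6
tool_pos: [0.5737, 0.0441, 0.2177]
eef_rot: [-0.001, 0.067, 0.998, -0.001]
wrist_force: [0.2, -0.5, 0.3]
gripper_width: 0.601
grip_force: 0.0
```

{"method": "move_arm", "body": {
  "plan": [
    [[0,0.09,0],[0,0,0]],
    [[0,0.09,-0.2],[0,0,0]],
    [[0,0.09,-0.5],[0,0,0]],
    [[0,0.09,-0.8],[0,0,0]],
    [[0,0.09,-0.8],[0,0,0]],
    [[0,0.09,-0.8],[0,0,0]]
  ]
}}

```text
t: 47.1
tool_pos: [0.5717, 0.051, 0.1357]
eef_rot: [-0.004, 0.067, 0.998, -0.001]
wrist_force: [0.6, 0.6, 0.2]
gripper_width: 0.601
grip_force: 0.0
```

```bash
python3 d.py; python3 e.py
```

```text
47.2 [0.575 0.051 0.139] -1.4681803874650072 0.5990267853524248
blank0 top [(0.79, 522, [0.471, -0.166]), (0.69, 493, [0.448, 0.178]), (0.58, 411, [0.46, -0.055])]
blank0 side [(0.83, 422, [0.461, -0.045]), (0.68, 297, [0.47, -0.158]), (0.67, 475, [0.506, 0.064])]
finished0 top [(0.97, 469, [0.406, 0.368]), (0.72, 472, [0.513, 0.368]), (0.48, 2791, [0.457, -0.012])]
finished0 side [(0.71, 854, [0.409, 0.377]), (0.58, 745, [0.516, 0.377]), (0.58, 3406, [0.45, 0.069])]
brass top [(0.74, 449, [0.651, -0.263]), (0.35, 542, [0.407, 0.368])]
brass side []
47.6 [0.574 0.051 0.139] -1.4680183962879976 0.5995583731935894
wrist [0.574 0.051 0.138] [0.492 0.061 0.209]
blank0 [(0.75, False, [0.48, 0.176]), (0.71, False, [0.469, -0.049]), (0.58, True, [0.508, 0.06])]
finished0 []
circ [(0.72, [0.458, 0.068])]
zone []
```

{"method": "move_arm", "body": {
  "plan": [
    [[0,0,-0.25],[0,0,0]],
    [[0,0,-0.5],[0,0,0]],
    [[0,0,-0.61],[0,0,0]],
    [[0,0,-0.61],[0,0,0]],
    [[0,0,-0.61],[0,0,0]]
  ]
}}

```text
t: 48.27
tool_pos: [0.573, 0.0513, 0.0762]
eef_rot: [-0.002, 0.067, 0.998, -0.001]
wrist_force: [-0.1, -0.1, 0.7]
gripper_width: 0.599
grip_force: 0.0
```

{"method": "move_arm", "body": {
  "plan": [
    [[-0.1,0.01,0],[0,0,0]],
    [[-0.2,0.03,0],[0,0,0]],
    [[-0.3,0.04,0],[0,0,0]],
    [[-0.4,0.055,0],[0,0,0]],
    [[-0.5,0.07,0],[0,0,0]],
    [[-0.6,0.08,0],[0,0,0]],
    [[-0.7,0.095,0],[0,0,0]],
    [[-0.76,0.1,0],[0,0,0]],
    [[-0.76,0.1,0],[0,0,0]]
  ]
}}

```text
t: 49.02
tool_pos: [0.4969, 0.0615, 0.0775]
eef_rot: [-0.001, 0.067, 0.998, -0.001]
wrist_force: [2.3, -0.6, 2.0]
gripper_width: 0.601
grip_force: 1.7
```

{"method": "move_arm", "body": {
  "plan": [
    [[0.1,-0.01,0],[0,0,0]],
    [[0.2,-0.03,0],[0,0,0]],
    [[0.2,-0.03,0.3],[0,0,0]],
    [[0.2,-0.03,0.6],[0,0,0]],
    [[0.2,-0.03,1],[0,0,0]],
    [[0.2,-0.03,1],[0,0,0]]
  ]
}}

```text
t: 49.52
tool_pos: [0.5228, 0.058, 0.1836]
eef_rot: [0.004, 0.067, 0.998, -0.0]
wrist_force: [2.1, -0.1, 1.5]
gripper_width: 0.6
grip_force: 0.0
```

{"method": "move_arm", "body": {
  "plan": [
    [[-0.03,-0.33,0.2],[0,0,0]],
    [[-0.06,-0.67,0.4],[0,0,0]],
    [[-0.085,-1,0.4],[0,0,0]]
  ],
  "jaw": 1
}}

```text
t: 49.77
tool_pos: [0.5115, -0.043, 0.2204]
eef_rot: [0.001, 0.066, 0.998, -0.001]
wrist_force: [1.6, -0.2, 1.1]
gripper_width: 0.988
grip_force: 0.0
```

{"method": "move_arm", "body": {
  "plan": [
    [[-0.03,-0.33,0],[0,0,0]],
    [[-0.06,-0.67,0],[0,0,0]],
    [[-0.085,-1,0],[0,0,0]]
  ]
}}

```text
t: 50.02
tool_pos: [0.5002, -0.1435, 0.2161]
eef_rot: [-0.002, 0.067, 0.998, -0.0]
wrist_force: [0.8, -0.1, -0.2]
gripper_width: 0.997
grip_force: 0.0
```

{"method": "move_arm", "body": {
  "plan": [
    [[-0.03,-0.33,0],[0,0,0]],
    [[-0.06,-0.67,0],[0,0,0]],
    [[-0.085,-1,0],[0,0,0]]
  ]
}}

```text
t: 50.27
tool_pos: [0.4916, -0.2436, 0.2157]
eef_rot: [-0.003, 0.067, 0.998, 0.0]
wrist_force: [1.2, 0.2, 0.1]
gripper_width: 0.998
grip_force: 0.0
```

{"method": "move_arm", "body": {
  "plan": [
    [[-0.03,-0.33,0],[0,0,0.035]],
    [[-0.06,-0.67,0],[0,0,0.07]],
    [[-0.085,-1,0],[0,0,0.109]],
    [[-0.085,-1,0],[0,0,0.109]],
    [[-0.085,-1,0],[0,0,0.109]]
  ]
}}

```text
t: 50.68
tool_pos: [0.4832, -0.3435, 0.2157]
eef_rot: [-0.002, -0.102, 0.995, 0.0]
wrist_force: [-0.1, 0.3, 0.4]
gripper_width: 1.003
grip_force: 0.0
```

```bash
python3 d.py; python3 e.py; python3 -c "
from h import *
s=robot.observe();print(s['tool_pos'],s['eef_rot'],s['q'])"
```

```text
50.7833 [ 0.483 -0.341  0.216] -2.5089275786190175 0.9979083503070676
blank0 top [(0.97, 501, [0.46, -0.054]), (0.93, 501, [0.447, 0.178]), (0.69, 451, [0.454, 0.062]), (0.67, 512, [0.407, 0.37])]
blank0 side [(0.92, 424, [0.462, -0.045]), (0.84, 489, [0.455, 0.07]), (0.83, 621, [0.448, 0.185]), (0.64, 346, [0.473, -0.157])]
finished0 top [(0.68, 482, [0.513, 0.369])]
finished0 side [(0.67, 823, [0.409, 0.376]), (0.62, 791, [0.514, 0.376])]
brass top [(0.78, 473, [0.65, -0.266])]
brass side [(0.6, 317, [0.651, -0.256])]
51.1833 [ 0.484 -0.341  0.217] -2.5101480619627834 0.9986349236371127
wrist [ 0.484 -0.341  0.217] [ 0.403 -0.359  0.287]
blank0 [(0.6, True, [0.473, -0.163]), (0.58, False, [0.473, -0.079])]
finished0 [(0.53, False, [0.473, -0.079])]
circ []
zone []
[ 0.48371549 -0.34163798  0.21701325] [-9.56951954e-04 -1.03938640e-01  9.94582862e-01 -8.79673015e-04] [-0.73238332  0.23592845  1.76299395 -0.0028575   1.14264824 -2.51024686]
```

The blank is back in place. I go down, grip and turn clockwise by 2.4 rad.

{"method": "move_arm", "body": {
  "plan": [
    [[0.015,-0.165,0],[0,0,0]],
    [[0.015,-0.165,0],[0,0,0]],
    [[0.015,-0.165,0],[0,0,0]],
    [[0.015,-0.165,-0.25],[0,0,0]],
    [[0.015,-0.165,-0.5],[0,0,0]],
    [[0.015,-0.165,-0.75],[0,0,0]],
    [[0.015,-0.165,-0.99],[0,0,0]],
    [[0.015,-0.165,-0.99],[0,0,0]],
    [[0.015,-0.165,-0.99],[0,0,0]]
  ]
}}

```text
t: 52.18
tool_pos: [0.4841, -0.3567, 0.1163]
eef_rot: [-0.002, -0.104, 0.995, 0.001]
wrist_force: [-0.1, -0.5, 0.7]
gripper_width: 0.999
grip_force: 0.0
```

{"method": "move_arm", "body": {
  "plan": [
    [[0,0,0],[0,0,0]],
    [[0,0,0],[0,0,0]],
    [[0,0,0],[0,0,0]],
    [[0,0,0],[0,0,0]],
    [[0,0,0],[0,0,0]],
    [[0,0,0],[0,0,0]],
    [[0,0,0],[0,0,0]],
    [[0,0,0],[0,0,0]]
  ],
  "jaw": -1,
  "squeeze": 50
}}

```text
t: 52.85
tool_pos: [0.4855, -0.358, 0.1189]
eef_rot: [-0.001, -0.104, 0.995, -0.001]
wrist_force: [-0.3, 2.4, 5.0]
gripper_width: 0.151
grip_force: 50.2
```

{"method": "move_arm", "body": {
  "plan": [
    [[0,0,0],[0,0,-0.035]],
    [[0,0,0],[0,0,-0.07]],
    [[0,0,0],[0,0,-0.105]],
    [[0,0,0],[0,0,-0.14]],
    [[0,0,0],[0,0,-0.175]],
    [[0,0,0],[0,0,-0.21]],
    [[0,0,0],[0,0,-0.245]],
    [[0,0,0],[0,0,-0.28]],
    [[0,0,0],[0,0,-0.315]],
    [[0,0,0],[0,0,-0.35]],
    [[0,0,0],[0,0,-0.376]],
    [[0,0,0],[0,0,-0.376]]
  ]
}}

```text
t: 53.85
tool_pos: [0.4852, -0.3591, 0.1189]
eef_rot: [-0.001, 0.468, 0.884, -0.001]
wrist_force: [-2.5, -0.2, 4.7]
gripper_width: 0.151
grip_force: 50.1
```

{"method": "move_arm", "body": {
  "plan": [
    [[0,0,0],[0,0,-0.035]],
    [[0,0,0],[0,0,-0.07]],
    [[0,0,0],[0,0,-0.105]],
    [[0,0,0],[0,0,-0.14]],
    [[0,0,0],[0,0,-0.175]],
    [[0,0,0],[0,0,-0.21]],
    [[0,0,0],[0,0,-0.245]],
    [[0,0,0],[0,0,-0.28]],
    [[0,0,0],[0,0,-0.315]],
    [[0,0,0],[0,0,-0.35]],
    [[0,0,0],[0,0,-0.376]],
    [[0,0,0],[0,0,-0.376]],
    [[0,0,0],[0,0,-0.376]],
    [[0,0,0],[0,0,-0.376]]
  ]
}}

```text
t: 55.02
tool_pos: [0.4842, -0.3592, 0.1189]
eef_rot: [-0.001, 0.88, 0.475, -0.001]
wrist_force: [-5.7, -0.3, 6.3]
gripper_width: 0.152
grip_force: 50.4
```

{"method": "move_arm", "body": {
  "plan": [
    [[0,0,0],[0,0,0]],
    [[0,0,0],[0,0,0]],
    [[0,0,0],[0,0,0]],
    [[0,0,0],[0,0,0]],
    [[0,0,0.3],[0,0,0]],
    [[0,0,0.6],[0,0,0]],
    [[0,0,1],[0,0,0]],
    [[0,0,1],[0,0,0]],
    [[0,0,1],[0,0,0]]
  ],
  "jaw": 0.6
}}

```text
t: 55.77
tool_pos: [0.4871, -0.3597, 0.2218]
eef_rot: [0.003, 0.88, 0.474, 0.002]
wrist_force: [0.5, 0.1, -0.2]
gripper_width: 0.798
grip_force: 0.0
```

```bash
python3 b.py w9 dial_grip:.062 start_top:.035; python3 d.py
```

```text
55.8167 [ 0.486 -0.359  0.219] [0.    0.881 0.474 0.001] [ 0.532 -0.292  0.292]
dial_grip [(0.74, [0.486, -0.359])]
start_top [(0.72, [0.391, -0.385])]
56.0167 [ 0.484 -0.357  0.216] -0.17051067531764633 0.7992139527952496
blank0 top [(0.97, 454, [0.448, 0.177]), (0.91, 440, [0.453, 0.061]), (0.75, 459, [0.46, -0.054]), (0.61, 500, [0.472, -0.167])]
blank0 side [(0.92, 451, [0.454, 0.07]), (0.87, 448, [0.463, -0.046]), (0.76, 343, [0.47, -0.159])]
finished0 top [(0.8, 517, [0.407, 0.369]), (0.65, 488, [0.665, 0.393]), (0.6, 480, [0.511, 0.368])]
finished0 side [(0.86, 808, [0.409, 0.376]), (0.56, 757, [0.515, 0.377])]
brass top []
brass side [(0.72, 284, [0.653, -0.257]), (0.53, 619, [0.575, 0.498])]
```

View pics/w9.png

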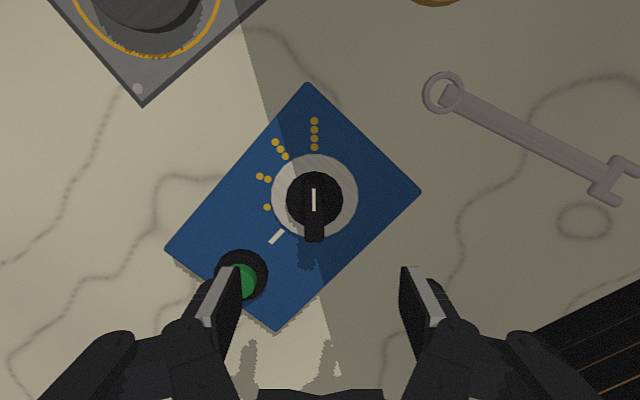

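The pointer is at the four dots: the line in the picture is vertical at (314,200) and the dots are above it at column 314. Now the button, with the fingers shut.

{"method": "move_arm", "body": {
  "plan": [
    [[-0.3,-0.08,0],[0,0,0]],
    [[-0.6,-0.15,0],[0,0,0]],
    [[-0.9,-0.23,0],[0,0,0]],
    [[-0.9,-0.23,-0.2],[0,0,0]],
    [[-0.9,-0.23,-0.4],[0,0,0]],
    [[-0.9,-0.23,-0.6],[0,0,0]],
    [[-0.9,-0.23,-0.85],[0,0,0]],
    [[-0.9,-0.23,-0.85],[0,0,0]],
    [[-0.9,-0.23,-0.85],[0,0,0]]
  ],
  "jaw": -1
}}

```text
t: 57.07
tool_pos: [0.3943, -0.3801, 0.1315]
eef_rot: [-0.003, 0.881, 0.474, 0.0]
wrist_force: [0.4, -0.5, -1.0]
gripper_width: 0.001
grip_force: 0.0
```

{"method": "move_arm", "body": {
  "plan": [
    [[0,0,-0.03],[0,0,0]],
    [[0,0,-0.06],[0,0,0]],
    [[0,0,-0.09],[0,0,0]],
    [[0,0,-0.12],[0,0,0]],
    [[0,0,-0.15],[0,0,0]],
    [[0,0,-0.15],[0,0,0]]
  ]
}}

```text
t: 57.57
tool_pos: [0.3954, -0.3815, 0.118]
eef_rot: [-0.001, 0.881, 0.474, 0.001]
wrist_force: [0.0, 0.4, 2.4]
gripper_width: 0.002
grip_force: 0.9
```

{"method": "move_arm", "body": {
  "plan": [
    [[0,0,-0.02],[0,0,0]],
    [[0,0,-0.04],[0,0,0]],
    [[0,0,-0.04],[0,0,0]]
  ]
}}

```text
t: 57.82
tool_pos: [0.3955, -0.3816, 0.1142]
eef_rot: [-0.001, 0.881, 0.474, 0.001]
wrist_force: [0.6, 0.1, 3.0]
gripper_width: -0.001
grip_force: 1.8
```

```bash
python3 -c "
from h import *
s=robot.observe();print(s['tool_pos'],s['wrist_force'],s['gripper_width'])
w=robot.get_image('wrist');S=robot.get_image('side')
for n,p in(('w',w),('s',S)):print(n,[(d['p'],ground(p,d['xy'],.035)) for d in robot.place_of('start_top',p)[:2]])"
```

```text
[ 0.39551029 -0.3815528   0.11417039] [0.62639623 0.11781515 2.98502092] -0.0013015595742550156
w [(0.62, array([ 0.39403601, -0.38410363,  0.035     ]))]
s [(0.72, array([0.45376986, 0.19512016, 0.035     ]))]
```

{"method": "move_arm", "body": {
  "plan": [
    [[0,0,-0.02],[0,0,0]],
    [[0,0,-0.035],[0,0,0]],
    [[0,0,-0.035],[0,0,0]],
    [[0,0,-0.035],[0,0,0]]
  ]
}}

```text
t: 58.35
tool_pos: [0.3956, -0.3817, 0.1133]
eef_rot: [-0.001, 0.881, 0.474, 0.001]
wrist_force: [-3.5, 4.9, 19.5]
gripper_width: 0.001
grip_force: 9.6
```

{"method": "move_arm", "body": {
  "plan": [
    [[0,0,-0.01],[0,0,0]],
    [[0,0,-0.01],[0,0,0]],
    [[0,0,-0.01],[0,0,0]]
  ]
}}

```text
t: 58.6
tool_pos: [0.3957, -0.3818, 0.1133]
eef_rot: [-0.001, 0.881, 0.474, 0.0]
wrist_force: [-5.6, 6.0, 23.8]
gripper_width: 0.005
grip_force: 12.1
```

It has bottomed out: the force rose to 24 N with no more travel. I let go, rise and check everything before handing in.

{"method": "move_arm", "body": {
  "plan": [
    [[0,0,0.1],[0,0,0]],
    [[0,0,0.3],[0,0,0]],
    [[0,0,0.6],[0,0,0]],
    [[0,0,1],[0,0,0]],
    [[0,0,1],[0,0,0]],
    [[0,0,1],[0,0,0]]
  ]
}}

```text
t: 59.1
tool_pos: [0.3962, -0.3825, 0.212]
eef_rot: [0.002, 0.881, 0.474, 0.001]
wrist_force: [0.4, 0.3, -0.2]
gripper_width: 0.001
grip_force: 0.0
```

{"method": "move_arm", "body": {
  "plan": [
    [[0,0,0],[0,0,0]],
    [[0,0,0],[0,0,0]],
    [[0,0,0],[0,0,0]],
    [[0,0,0],[0,0,0]]
  ]
}}

```text
t: 59.43
tool_pos: [0.3944, -0.3803, 0.2074]
eef_rot: [-0.003, 0.881, 0.474, 0.0]
wrist_force: [-0.6, 0.0, -0.4]
gripper_width: 0.001
grip_force: 0.0
```

```bash
python3 b.py w10 dial_grip:.062; python3 d.py
```

```text
59.4833 [ 0.395 -0.381  0.208] [-0.003  0.881  0.474  0.   ] [ 0.44  -0.313  0.278]
dial_grip [(0.83, [0.485, -0.359])]
59.6333 [ 0.395 -0.381  0.209] -0.31324764453446713 0.0005253070610072675
blank0 top [(0.91, 449, [0.453, 0.063]), (0.84, 516, [0.471, -0.166]), (0.78, 487, [0.447, 0.178]), (0.55, 498, [0.46, -0.053])]
blank0 side [(0.92, 441, [0.46, -0.044]), (0.9, 489, [0.455, 0.07]), (0.85, 357, [0.473, -0.16]), (0.62, 561, [0.45, 0.186]), (0.41, 854, [0.666, 0.399])]
finished0 top [(0.91, 466, [0.513, 0.368])]
finished0 side [(0.71, 834, [0.514, 0.378]), (0.56, 816, [0.409, 0.377])]
brass top [(0.96, 462, [0.651, -0.265]), (0.7, 333, [0.573, 0.496])]
brass side [(0.57, 305, [0.652, -0.256]), (0.36, 2978, [0.455, 0.07])]
```

View pics/w10.png

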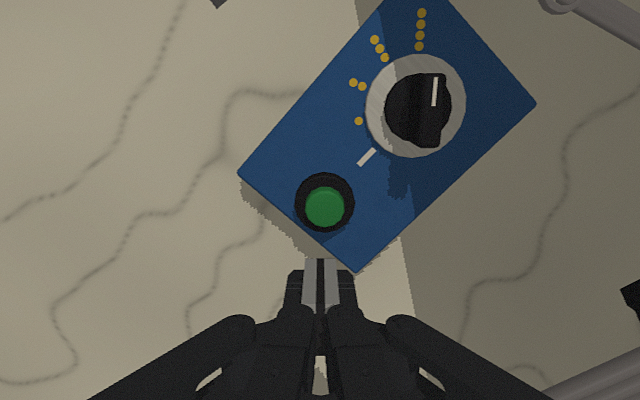

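The button is up, the dial is still at the four dots and everything is in place, so I hand in.

```bash
python3 -c "
from rig import robot
print(robot.hand_in())"
```

```text
the job is handed in; nothing more can be done
None
```

I've handed the job in: the dial went to zero first, both finished parts are on the green rectangle, all four dark blanks are in their own circles, the dial is at four dots, and the button was pressed fully and is up again. One blank was knocked out of its circle during the run and was put back. `hand_in` returned no verdict, so this rests on my final camera check.

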